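Close a rubber-rimmed cup with the drained cup

ROBOT

A 6-joint arm with a two-finger parallel gripper is mounted at the origin on a cart in front of the work surface, level with it; the furniture and walls round the work are solid. World frame = base frame: x ahead of the robot, y to its left, z up, the work surface at z = 0. Lengths are in m, angles in rad, forces in N, time in s.
With the tool pointing down it reaches from about 0.375 to 0.9 m from the base axis. Payload 3.1 kg.
Tool frame: the origin (TCP) lies midway between the tips of the shut fingers; the grasp point (between the pads) lies 19 mm behind it (manip.hold_point_z is the distance from the TCP to the grasp point, in m); z points along the fingers, y is the direction in which the jaws open and shut (so a half turn about z gives the same grasp; the last joint's range is limited). The gripper opens to 85 mm and grips with 20 to 120 N. Pads are 22 mm wide; open, the fingers measure 114 mm over their backs; the gripper's body (76 mm by 85 mm) begins 54 mm behind the grasp point. The pads swing forward as they close: fully open they stand 13 mm farther back than shut.
Start: joints at [-1.385, 0.527, 1.433, -0, 1.181, -0.178], TCP at [0.222, -0.584, 0.231] pointing down, gripper open.
Joint ranges: [-3.08, 3.08], [-0.75, 2.2], [0.22, 2.44], [-1.43, 4.57], [0, 2.65], [-2.85, 2.85]. Speed limits (rad/s): [2.79, 2.79, 3.14, 3.14, 3.14, 3.14].

INTERFACE

Orientations are given as a unit quaternion [x, y, z, w].
In Python, from station import manip gives the robot as it stands.
- The arm moves only by the tool drive_tool, never from a script. Its argument "motion" is one flat list of numbers, 7 for each row, row after row: the shift along the tool's x, y, z in mm, then the turn, a rotation vector about the tool's x, y, z in degrees, then the finger opening in mm, from 0 to 85.4. A call has 1 to 8 rows; each row is the pose to reach, as a shift and turn from the pose measured when the call began, along the tool's axes at that moment; what a row does not reach only later rows make up. A row lasts 1/8 s, in which the tool goes at most 62.5 mm and 10.7 degrees, less where a joint would pass 70% of its speed; a pose out of reach is approached as far as the arm can. A call with a gripper value outside its range is refused whole. The fingers move at their own pace and stop on an object; "force" is the grip in N (left out, the last holds). Time passes only in rows, so rows that repeat a pose let the fingers close. It gives the time, the measured TCP pose, the force and the opening at its end, in the units of the state.
- manip.sense(): the state, without advancing time (a new reading comes with each control period).
- manip.snapshot(name): name is "scene" or "top" or "wrist"; returns a dict with "color" (384x512x3 uint8, red, green, blue), "fx", "fy", "cx", "cy" (pixels), "k1" (the pictures are not rectified: a ray, as slopes to the right and down, at radius r is drawn at 1 + k1 r^2 times it, then the intrinsics apply), "view" (4x4, takes a point from world to camera coordinates). Camera axes: x right, y up, looking along -z (the intrinsics and any distortion apply to the point x, -y, -z); pixel columns grow to the right and rows downward; lengths in m; the calibration is good to about 2 mm. A picture is of the moment at which its call begins. There is no depth.
- manip.sign_off(): hands the job in, once; it reports no verdict.
The state is a dict: "t": time; "q": joint angles; "qd": joint speeds; "tau": joint torques, N m; "tcp_pos": TCP position; "tool_rot": TCP orientation; "force": force on the tool from outside, world axes, zero at the start; "ft_torque": the same for the moment, N m; "finger_gap": opening from 0.0 (shut) to 1.0 (fully open).
Only numpy, scipy, OpenCV 4.12 (cv2) and the standard library are available. Lean on these libraries where they do the work, as an engineer would, in place of code of your own. Each camera call takes 0.05 s, during which the arm holds its last target.

TASK

Take the wider of the two steel cups off its slanted draining peg and set it mouth-down on the rubber-rimmed cup that stands on the bench, rim on rim and concentric all round, so that the pair is closed. Press it down gently with about 10 newtons for half a second to bed the soft rubber, never with more than 40, then let go. Leave the lower cup standing where it is, the narrower cup on its peg, and the glass beaker, capped tube and dropper bottle undisturbed.

Things in the scene. Friction and masses are not known exactly. Their poses are not given: they have to be found in the camera images.
- wide_cup: Cup to move: plain steel, straight round, 56 mm outer diameter, 58 mm tall, wall 3 mm, 0.10 to 0.19 kg. Origin: centre of its mouth, in the rim plane; z runs along the cup to the closed end (outer face at z = 58 mm), so z points up when it is mouth-down. At the start it hangs loosely on the peg of peg_stand_1, its rim 12 mm off the board, and comes off along its own +z after 60 mm.
- bench_cup: Lower cup, standing mouth-up and loose on the bench: steel, 56 mm outer diameter, 64 mm tall with the rubber, 0.3 kg; its top 5 mm is a flat soft black rubber ring, 28 mm outer and 23 mm inner radius, which gives about 0.2 mm per newton, 4.5 mm at most, and springs back. Origin at the centre of its underside, z up. The bench 140 mm to its left or right, whichever is nearer y = -0.215, is clear for setting a cup down.
- bench_cup_rim (a point): Centre of the top face of the rubber ring of bench_cup when not pressed, 64 mm above the bench; the mouth of wide_cup goes here.
- peg_stand_1: Fixed white stand that carries wide_cup; may be the left or right one. Origin: centre of its 150 (x) by 100 mm foot, on the bench. A slanted board (120 by 90 mm, centre 100 mm up) bears a grey round-ended peg, 24 mm thick, 72 mm long, leaning 30 degrees from vertical towards the stand's own -x (roughly the robot); its tip is 36 mm to -x of the origin, 162 mm up.
- peg_stand_2: A second, identical stand, which carries narrow_cup.
- narrow_cup: The cup to leave alone: steel like the wide one but 44 mm outer diameter and 50 mm tall, hanging on the peg of peg_stand_2. Origin at the centre of its mouth, z towards the closed end. It is too narrow to cover the lower cup.
- microscope_left: Fixed microscope left of the work, about 0.4 m tall, keep clear. Origin on the bench under it.
- microscope_right: Fixed microscope right of the work, about 0.4 m tall, close to where a tool may start; keep clear of it. Origin on the bench under it.
- beaker: Bystander: empty clear glass beaker, about 70 mm wide, 75 mm tall, standing on the bench near its front edge. Origin at the centre of its underside.
- capped_tube: Bystander: white plastic tube with a blue cap, 35 mm wide, 108 mm tall, standing between and behind the two stands. Origin at the centre of its underside.
- dropper: Bystander: brown dropper bottle, 30 mm wide, 89 mm tall, standing on the bench front right. Origin at the centre of its underside.

How it is judged:
By the outcome, as a careful person would: the job done as asked, in the order asked, and still so for the second after the job is handed in, with the robot touching nothing.
It also fails if it takes over 64 s, if anything falls off the work surface, if the arm or the gripper's body presses on something with over 40 N, if the wrist force passes 120 N, or if a joint passes its speed limit or range.

## Working session

There is one attempt and no reset: what is moved stays moved. The work goes in short steps, Python scripts to look and compute and a tool call to move; the robot and the scene stay as the last step left them, time stands still between calls to the robot, and variables do not carry over. Pictures are saved under pics/ and viewed, and the job is handed in when it is done.

Besides the shell and the picture viewer there is one more tool, called after "Request:" as name(argument=value, ...) on one line, values as JSON. drive_tool: Moves the arm, as the interface text tells. Its arguments: {"type":"object","properties":{"motion":{"type":"array","items":{"type":"number"}},"force":{"type":"number"}},"required":["motion"]}

```bash
ls; mkdir -p pics
python3 - <<'E'
from station import manip
import cv2,json
for n in ["scene","top","wrist"]:
    s=manip.snapshot(n); cv2.imwrite(f"pics/{n}0.png",s["color"][:,:,::-1])
    print(n,s["fx"],s["fy"],s["cx"],s["cy"],s["k1"]); print(s["view"])
print(manip.sense(), manip.hold_point_z)
E
```

```text
pics
scene 371.1073318262081 371.1073318262081 254.54113235974495 192.72251726809256 -0.09171749448905177
[[ 4.66463326e-01 -8.84540016e-01 -9.61843597e-04 -4.55012858e-01]
 [ 6.68760889e-01  3.51959797e-01  6.54891727e-01 -3.16222466e-01]
 [-5.78939409e-01 -3.06126216e-01  7.55722105e-01 -1.03876314e+00]
 [ 0.00000000e+00  0.00000000e+00  0.00000000e+00  1.00000000e+00]]
top 455.67038698742675 455.67038698742675 247.21446779757952 186.23657116675818 -0.04854726807450647
[[-0.02861824 -0.99953526 -0.01050072 -0.22763847]
 [ 0.99370247 -0.02958662  0.10807424 -0.51121157]
 [-0.10833469 -0.0073417   0.99408737 -1.17161531]
 [ 0.          0.          0.          1.        ]]
wrist 314.7308793187238 314.7308793187238 258.31151008917607 192.08412956783343 0.025179289487175783
[[ 0.35570743 -0.93459228 -0.00308204 -0.62450187]
 [ 0.89999631  0.34342542 -0.26845041  0.03632365]
 [ 0.25195013  0.09271598  0.96328857 -0.3796794 ]
 [ 0.          0.          0.          1.        ]]
{'t': 0.15, 'q': array([-1.38550486e+00,  5.28286603e-01,  1.43361756e+00, -1.10434480e-05,
        1.18140646e+00, -1.78493193e-01]), 'qd': array([ 0.00086617, -0.00209164, -0.0019488 , -0.00021561,  0.00183589,
        0.00274904]), 'tau': array([ 4.44851230e-04, -4.42744911e+01, -1.78276134e+01, -2.49777031e-04,
        5.61772351e-03,  1.16704300e-05]), 'tcp_pos': array([ 0.22230808, -0.58353154,  0.2305345 ]), 'tool_rot': array([ 9.83502405e-01,  1.80893009e-01, -8.02635145e-06, -8.58965047e-04]), 'force': array([0.12430504, 0.01436459, 0.28521482]), 'ft_torque': array([-0.03930709,  0.01672976, -0.00047383]), 'finger_gap': 0.9998480376272092} 0.0187
```

View pics/scene0.png

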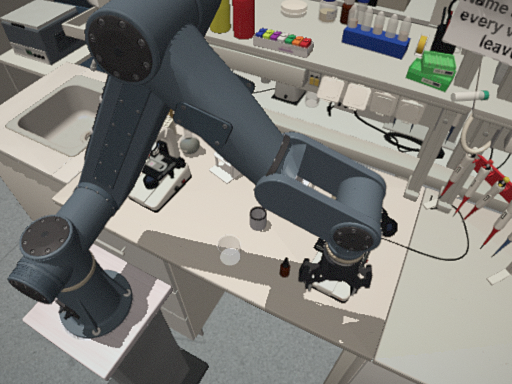

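View pics/top0.png

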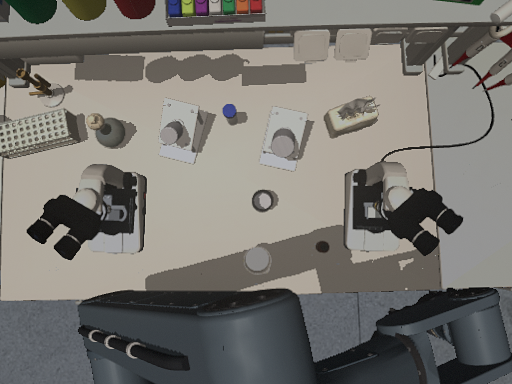

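View pics/wrist0.png

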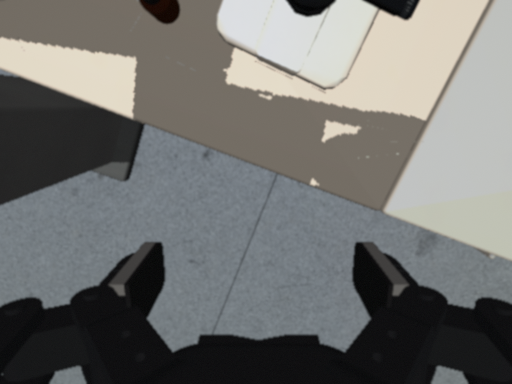

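The top view shows both stands (left about 180,130 px, right about 284,138), the bench cup at (263,200), beaker (258,260), tube (229,111) and dropper (322,246). The right-hand cup looks like the wider one. I'll zoom in and measure.

```bash
cat > h.py <<'E'
from station import manip
import cv2,numpy as np
from scipy.spatial.transform import Rotation as R
from scipy.optimize import least_squares
def proj(s,P):
    P=np.atleast_2d(P); V=np.array(s["view"]); c=P@V[:3,:3].T+V[:3,3]
    x=c[:,0]/-c[:,2]; y=-c[:,1]/-c[:,2]; k=1+s["k1"]*(x*x+y*y)
    return np.c_[s["fx"]*x*k+s["cx"], s["fy"]*y*k+s["cy"]]
def ray(s,uv):
    xd=(uv[0]-s["cx"])/s["fx"]; yd=(uv[1]-s["cy"])/s["fy"]; rd=np.hypot(xd,yd); r=rd
    for _ in range(30): r=rd/(1+s["k1"]*r*r)
    f=r/rd if rd>0 else 1
    V=np.array(s["view"]); d=V[:3,:3].T@np.array([xd*f,-yd*f,-1]); o=-V[:3,:3].T@V[:3,3]
    return o,d/np.linalg.norm(d)
def atz(s,uv,z):
    o,d=ray(s,uv); return o+d*(z-o[2])/d[2]
def crop(s,box,scale,fn,draw=[]):
    x0,y0,x1,y1=box; im=cv2.resize(s["color"][y0:y1,x0:x1,::-1].copy(),None,fx=scale,fy=scale,interpolation=cv2.INTER_CUBIC)
    for pts,col in draw:
        for p in pts:
            q=((np.array(p)-[x0,y0]+.5)*scale-.5).astype(int); cv2.circle(im,tuple(int(v) for v in q),1,col,-1)
    cv2.imwrite(fn,im)
E
python3 - <<'E'
from h import *
s=manip.snapshot("top"); crop(s,(150,85,330,220),4.4,"pics/topz.png")
for n,uv,z in [("bcup",(263,200),.064),("cupR",(283,145),.17),("cupL",(173,132),.16)]: print(n,atz(s,uv,z))
E
```

```text
bcup [ 0.4639538  -0.28177626  0.064     ]
cupR [ 0.58305002 -0.32983105  0.17      ]
cupL [ 0.62451849 -0.07102585  0.16      ]
```

View pics/topz.png

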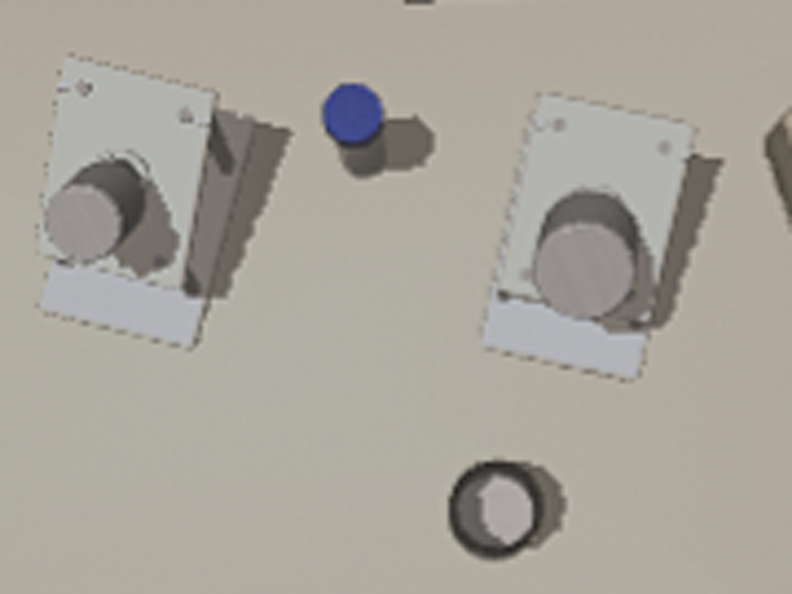

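```bash
cat > m.py <<'E'
from h import *
def stand_pts(p,yaw):
    c,s=np.cos(yaw),np.sin(yaw); Rz=np.array([[c,-s,0],[s,c,0],[0,0,1]])
    def f(q): return np.atleast_2d(q)@Rz.T+np.r_[p,0]
    return f
n=np.array([-.5,0,.866]);e=np.array([.866,0,.5])
def cyl(C,ax,r,h,m=60):
    ax=ax/np.linalg.norm(ax);u=np.cross(ax,[0,1,0]);u/=np.linalg.norm(u);v=np.cross(ax,u)
    t=np.linspace(0,2*np.pi,m); ring=r*(np.outer(np.cos(t),u)+np.outer(np.sin(t),v))
    return C+ring, C+h*ax+ring
E
python3 - <<'E'
from m import *
s=manip.snapshot("top")
def full(p): return np.array([150,85])+(np.array(p)+.5)/4.4-.5
foot=[full(p) for p in [(482,347),(638,381)]]
brd=[full(p) for p in [(540,93),(695,125),(499,293)]]
for zf in (0,.01,.02):
  A=[atz(s,u,zf) for u in foot]; d=A[0]-A[1]; print(zf,A,np.linalg.norm(d),np.degrees(np.arctan2(-d[0],d[1])))
def res(x):
    f=stand_pts(x[:2],x[2]); t=x[3]
    F=f([[-.075,.05,.0+x[4]],[-.075,-.05,x[4]]]); 
    B=f([np.array([0,0,.1])+.06*e+.045*np.array([0,1,0])+t*n, np.array([0,0,.1])+.06*e-.045*np.array([0,1,0])+t*n, np.array([0,0,.1])-.06*e+.045*np.array([0,1,0])+t*n])
    return (proj(s,np.r_[F,B])-np.array(foot+brd)).ravel()
for t in (0,.005):
  for zf in (0.01,.015):
    r=least_squares(lambda y:res(np.r_[y,t,zf]),[.6,-.33,0]); print(t,zf,r.x[:2],np.degrees(r.x[2]),np.abs(r.fun).max(), r.cost)
x=r.x; f=stand_pts(x[:2],x[2]); ax=f(n)[0]-f([0,0,0])[0]
cf=full((584,270)); 
for l in (.070,.075):
  C=f(np.array([0,0,.1])+l*n)[0]; print(l,"end centre nominal",C,proj(s,C),"seen",cf,"->",atz(s,cf,C[2]))
draw=[]
for l,col in ((.012,(0,0,255)),(.017,(0,255,0))):
  a,b=cyl(f(np.array([0,0,.1])+l*n)[0],ax,.028,.058); draw+=[(proj(s,a),col),(proj(s,b),col)]
crop(s,(250,100,330,160),9,"pics/t1.png",draw)
# bench cup
bc=full((494.5,509)); print("bench rim",atz(s,bc,.064))
a,b=cyl(atz(s,bc,.064),np.array([0,0,1.]),.028,0); crop(s,(240,180,290,220),12,"pics/t2.png",[(proj(s,a),(0,255,0))])
E
```

```text
0 [array([ 0.56811518, -0.27630238,  0.        ]), array([ 0.54418523, -0.37117983,  0.        ])] 0.09784872349885876 -14.155870194296678
0.01 [array([ 0.56652539, -0.2760967 ,  0.01      ]), array([ 0.54279198, -0.37019489,  0.01      ])] 0.09704506851901634 -14.155870194296728
0.02 [array([ 0.5649356 , -0.27589101,  0.02      ]), array([ 0.54139874, -0.36920996,  0.02      ])] 0.09624141353917379 -14.155870194296657
0 0.01 [ 0.62816014 -0.34105191] -13.65519598900047 0.6390782369106773 0.6363592958484536
0 0.015 [ 0.62786984 -0.34095307] -13.707883250779222 0.7544721830542471 0.9246516872557885
0.005 0.01 [ 0.6290056  -0.34123329] -13.690733597875361 0.6747515359887188 1.127334736801588
0.005 0.015 [ 0.62871384 -0.34113586] -13.743486043157402 0.7907935185841097 1.6037479652255915
0.07 end centre nominal [ 0.59471592 -0.33282072  0.16062   ] [[283.81159556 140.88721001]] seen [282.34090909 145.97727273] -> [ 0.58262474 -0.32889464  0.16062   ]
0.075 end centre nominal [ 0.5922875  -0.33222678  0.16495   ] [[283.72577406 141.52870955]] seen [282.34090909 145.97727273] -> [ 0.58177231 -0.32857658  0.16495   ]
bench rim [ 0.46327741 -0.27921615  0.064     ]
```

View pics/t1.png

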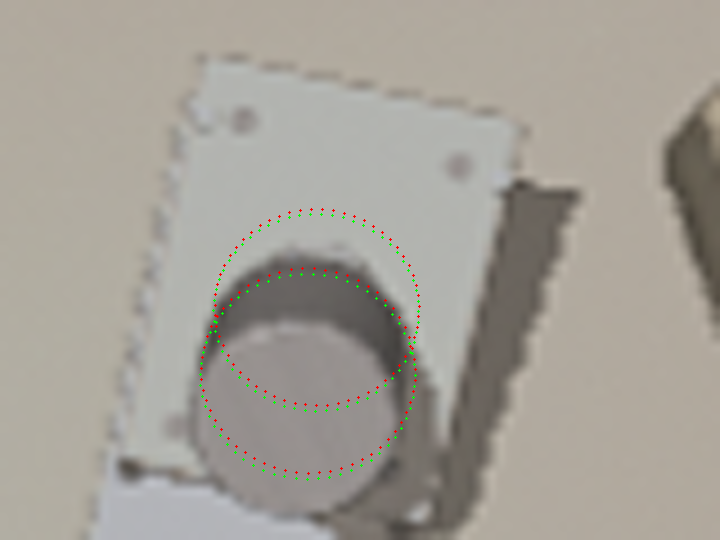

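View pics/t2.png

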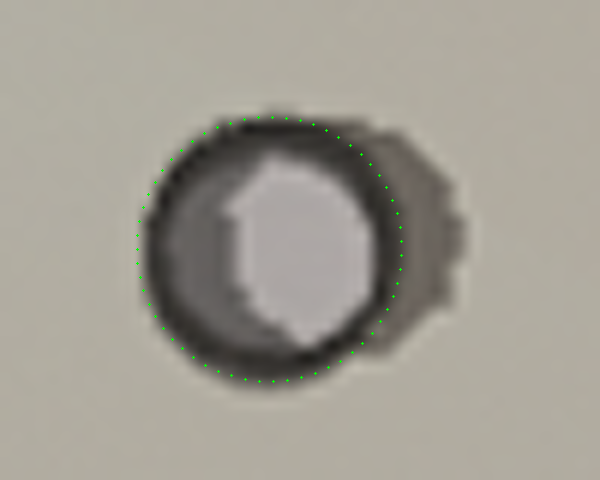

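The wide cup rests down-slope against its peg, so the end centre sits about 12 mm towards the robot from nominal, which fits 13 mm of play. I'll move clear of the microscope to a viewing pose.

```bash
cat >> h.py <<'E'
def toolR(yaw,pitch=0):
    # tool x at heading yaw; pitch: tool z leaning forward (deg)
    y,p=np.radians(yaw),np.radians(pitch)
    z0=np.array([np.sin(p),0,-np.cos(p)]);x0=np.array([np.cos(p),0,np.sin(p)])
    M=np.c_[x0,np.cross(z0,x0),z0]; return R.from_euler('z',y).as_matrix()@M
def rel(pos,M):
    st=manip.sense(); T=R.from_quat(st["tool_rot"]).as_matrix()
    d=T.T@(np.array(pos)-st["tcp_pos"])*1000; w=np.degrees(R.from_matrix(T.T@M).as_rotvec())
    print("shift mm",d.round(1),"|",round(np.linalg.norm(d),1),"turn deg",w.round(2)); return d,w
E
python3 - <<'E'
from h import *
s=manip.snapshot("wrist"); st=manip.sense(); V=s["view"]; T=R.from_quat(st["tool_rot"]).as_matrix()
print("cam in tool", T.T@(-V[:3,:3].T@V[:3,3]-st["tcp_pos"]), (T.T@V[:3,:3].T).round(3))
rel([.24,-.45,.30],toolR(-13.7)); rel([.32,-.33,.36],toolR(-13.7))
E
```

```text
cam in tool [ 0.06676157  0.00098963 -0.1429899 ] [[-0.     0.963  0.269]
 [ 1.    -0.     0.001]
 [ 0.001  0.269 -0.963]]
shift mm [  64.1 -118.9  -68.9] | 151.6 turn deg [-4.000e-02  1.000e-02  3.454e+01]
shift mm [ 181.6 -202.6 -128.9] | 301.0 turn deg [-4.000e-02  1.000e-02  3.454e+01]
```

Request:
drive_tool(motion=[20,-40,-25,0,0,8,85,45,-80,-45,0,0,16,85,65,-120,-70,0,0,24,85,105,-148,-90,0,0,32,85,145,-176,-110,0,0,34.5,85,182,-203,-129,0,0,34.5,85,182,-203,-129,0,0,34.5,85])

```text
t: 1.18
tcp_pos: [0.3217, -0.3276, 0.3619]
tool_rot: [0.993, -0.117, 0.001, 0.001]
force: [-0.5, -1.3, 0.5]
finger_gap: 0.996
```

Run:
```python
from h import *
for n in ("wrist","scene"):
    s=manip.snapshot(n); cv2.imwrite(f"pics/{n}1.png",s["color"][:,:,::-1])
print(manip.sense()["q"])
```

```text
[-1.04318619e+00  1.52409209e-01  1.64269109e+00 -3.10701661e-04
  1.34617314e+00  7.64771920e-01]
```

View pics/wrist1.png

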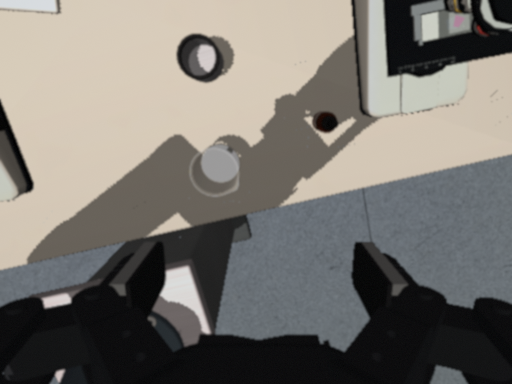

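View pics/scene1.png

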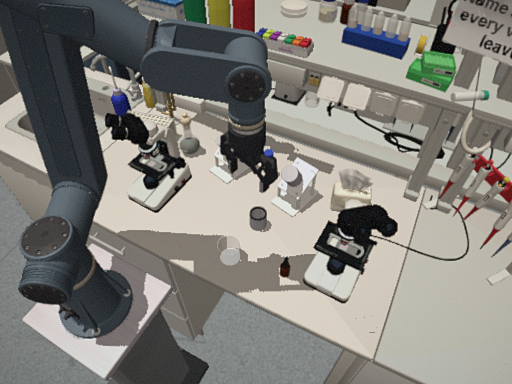

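The wrist view shows the bench cup at (200,57) px. The scene view now shows the wide cup at (292,178), the narrow one in part, and the bench cup at (258,217). Next I'll move to a 30°-pitched pose above the cup and look along its axis.

Run:
```python
from m import *
s=manip.snapshot("scene")
yaw=-13.7; f=stand_pts([.6285,-.3411],np.radians(yaw)); ax=f(n)[0]-f([0,0,0])[0]
draw=[]
for l,sh,col in ((.012,.013,(0,0,255)),(.017,.013,(0,255,0)),):
  a,b=cyl(f(np.array([0,0,.1])+l*n-sh*e)[0],ax,.028,.058); draw+=[(proj(s,a),col),(proj(s,b),col)]
  print(b.mean(0),ax)
B=f([np.array([0,0,.1])+i*.06*e+j*.045*np.array([0,1,0]) for i in(-1,1) for j in (-1,1)]); draw.append((proj(s,B),(255,0,0)))
crop(s,(250,145,330,225),9,"pics/s1.png",draw)
C=f(np.array([0,0,.1])+.070*n-.013*e)[0]
tcp=C+ax*(.13-.019)
rel(tcp,toolR(yaw,30)); st=manip.sense()
```

```text
[ 0.58315045 -0.33014419  0.1538928 ] [-0.48577456  0.11841907  0.866     ]
[ 0.58072158 -0.32955209  0.1582228 ] [-0.48577456  0.11841907  0.866     ]
shift mm [200.8 -61.9 109.5] | 237.0 turn deg [-3.000e-02  3.004e+01  4.000e-02]
```

View pics/s1.png

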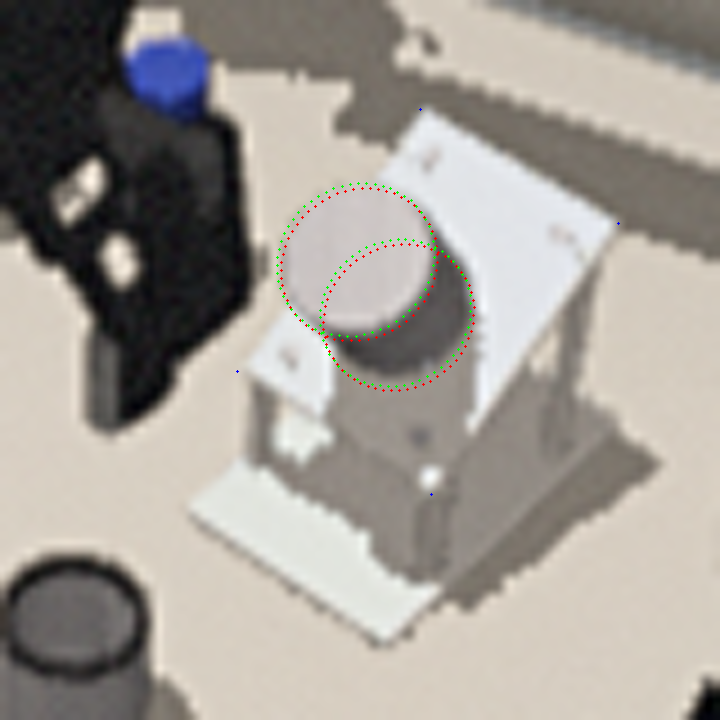

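The shifted cup model (rim 12 mm off, 13 mm down-slope) matches the scene view closely. Going to the pregrasp, 130 mm of axis clearance.

Request:
drive_tool(motion=[40,-12,20,0,8,0,85,80,-24,40,0,16,0,85,120,-37,60,0,24,0,85,160,-49,85,0,30,0,85,200.8,-62,109.5,0,30,0,85,200.8,-62,109.5,0,30,0,85,200.8,-62,109.5,0,30,0,85])

```text
t: 2.2
tcp_pos: [0.5289, -0.3177, 0.2493]
tool_rot: [0.959, -0.115, 0.256, 0.03]
force: [-1.1, -0.6, 0.7]
finger_gap: 0.998
```

Run:
```python
from m import *
s=manip.snapshot("wrist")
yaw=-13.7; f=stand_pts([.6285,-.3411],np.radians(yaw)); ax=f(n)[0]-f([0,0,0])[0]
a,b=cyl(f(np.array([0,0,.1])+.012*n-.013*e)[0],ax,.028,.058)
B=f([np.array([0,0,.1])+i*.06*e+j*.045*np.array([0,1,0]) for i in(-1,1) for j in (-1,1)])
crop(s,(0,0,512,384),1.5,"pics/w2.png",[(proj(s,a),(0,0,255)),(proj(s,b),(0,255,0)),(proj(s,B),(255,0,0))])
```

```text
(no output)
```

View pics/w2.png

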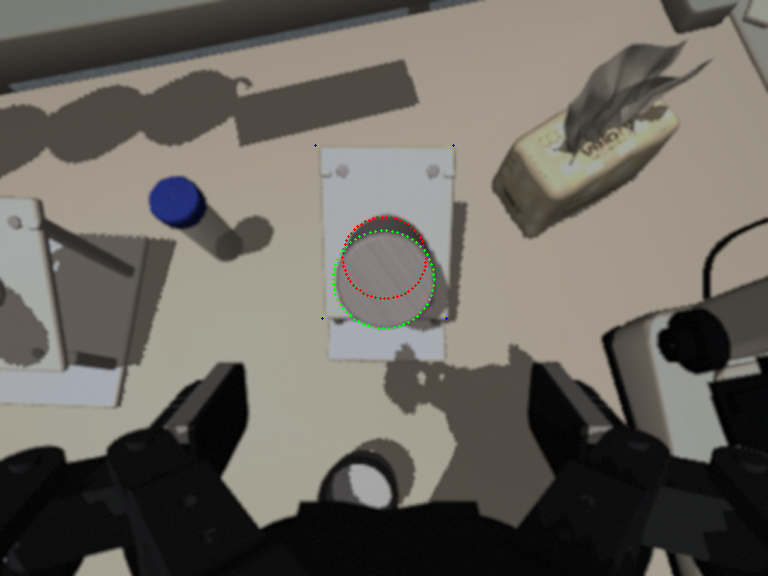

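Run:
```python
from m import *
yaw=-13.7; f=stand_pts([.6285,-.3411],np.radians(yaw)); ax=f(n)[0]-f([0,0,0])[0]
C=f(np.array([0,0,.1])+.070*n-.013*e)[0]
rel(C-ax*.049,toolR(yaw,30))
```

```text
shift mm [  0.8  -1.  160.2] | 160.2 turn deg [ 0.01  0.07 -0.04]
```

Request:
drive_tool(motion=[0.8,-1,30,0,0,0,85,0.8,-1,60,0,0,0,85,0.8,-1,90,0,0,0,85,0.8,-1,115,0,0,0,85,0.8,-1,135,0,0,0,85,0.8,-1,150,0,0,0,85,0.8,-1,160,0,0,0,85,0.8,-1,160,0,0,0,85])

```text
t: 3.25
tcp_pos: [0.6072, -0.3362, 0.1117]
tool_rot: [0.959, -0.116, 0.256, 0.031]
force: [-0.2, -0.6, 0.3]
finger_gap: 0.993
```

Run:
```python
from m import *
for k in ("wrist","scene"):
    s=manip.snapshot(k); cv2.imwrite(f"pics/{k}3.png",s["color"][:,:,::-1])
    if k=="scene": crop(s,(230,120,350,210),6,"pics/s3.png")
```

```text
(no output)
```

View pics/wrist3.png

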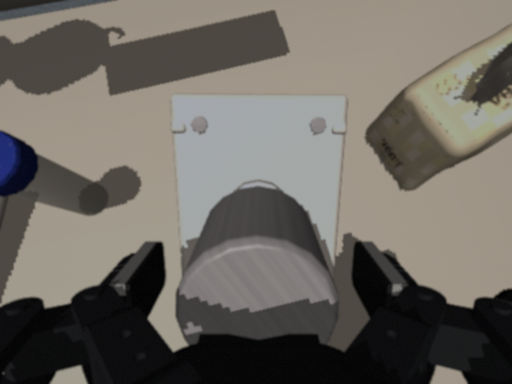

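View pics/s3.png

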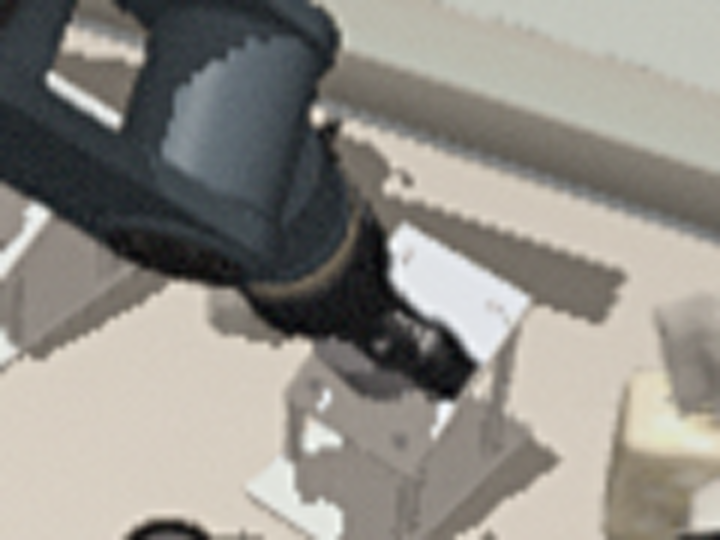

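The cup spans 177–337 px between fingertips at 164 and 352, so it's centred. Closing.

Request:
drive_tool(motion=[0,0,0,0,0,0,40,0,0,0,0,0,0,40,0,0,0,0,0,0,40,0,0,0,0,0,0,40,0,0,0,0,0,0,40,0,0,0,0,0,0,40,0,0,0,0,0,0,40,0,0,0,0,0,0,40], force=60)

```text
t: 4.35
tcp_pos: [0.607, -0.337, 0.1133]
tool_rot: [0.959, -0.116, 0.257, 0.032]
force: [-5.8, -1.1, 5.0]
finger_gap: 0.656
```

Gap 0.656 × 85.4 = 56.0 mm, which matches the cup. Withdrawing along its axis, easing a few mm up-slope to leave peg contact.

Request:
drive_tool(motion=[2,0,-4,0,0,0,40,4,0,-12,0,0,0,40,4,0,-24,0,0,0,40,4,0,-38,0,0,0,40,4,0,-52,0,0,0,40,4,0,-66,0,0,0,40,4,0,-80,0,0,0,40,4,0,-95,0,0,0,40])

```text
t: 5.35
tcp_pos: [0.5637, -0.3263, 0.1985]
tool_rot: [0.959, -0.116, 0.257, 0.032]
force: [-0.4, 0.6, -2.1]
finger_gap: 0.655
```

Run:
```python
from m import *
for k in ("wrist","scene"):
    s=manip.snapshot(k); cv2.imwrite(f"pics/{k}4.png",s["color"][:,:,::-1])
    if k=="scene": crop(s,(210,100,330,220),5,"pics/s4.png")
# bench cup clean top view
s=manip.snapshot("top"); crop(s,(200,80,340,220),4,"pics/t4.png")
```

```text
(no output)
```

View pics/wrist4.png

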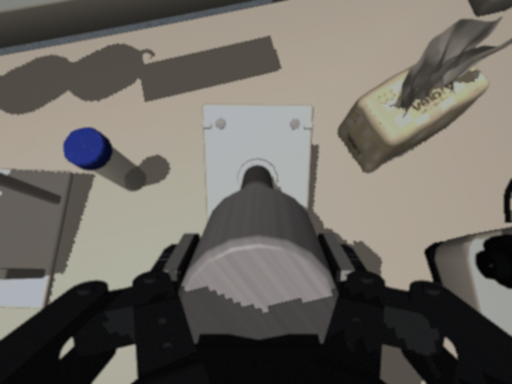

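View pics/s4.png

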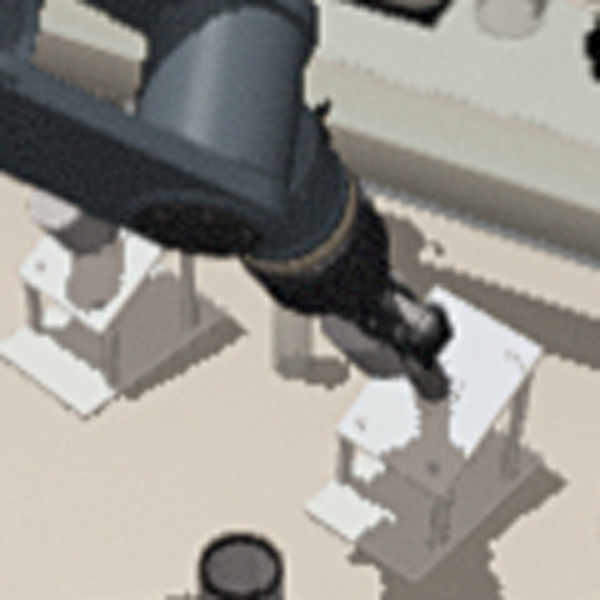

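View pics/t4.png

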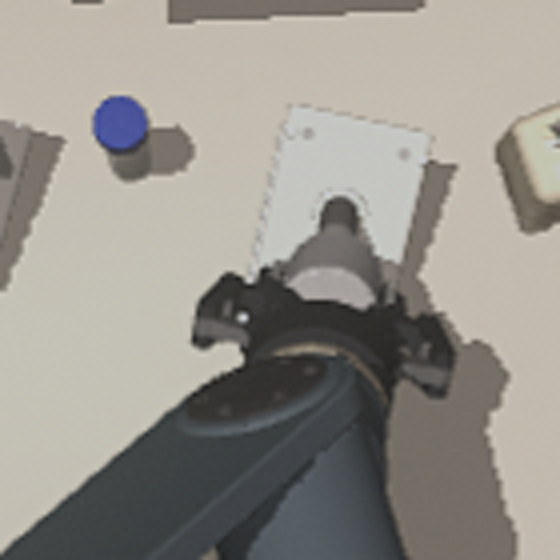

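The cup is off the peg and held straight; force z is about −2 N, its weight. Next I'll withdraw further and go upright to a view pose just short of the bench cup.

Run:
```python
from m import *
from scipy.spatial.transform import Slerp
st=manip.sense(); T=R.from_quat(st["tool_rot"]).as_matrix()
M=toolR(15)
w1=st["tcp_pos"]-T[:,2]*.05
end=np.array([.3715,-.3038,.165])
sl=Slerp([0,1],R.from_matrix([T,M]))
for u in (0.2,.4,.6,.8,1): rel(w1+(end-w1)*u, sl(u).as_matrix())
```

```text
shift mm [-36.7   4.7 -53.5] | 65.0 turn deg [ 1.54 -5.89 -5.62]
shift mm [-73.4   9.5 -57. ] | 93.4 turn deg [  3.08 -11.77 -11.25]
shift mm [-110.1   14.2  -60.4] | 126.4 turn deg [  4.63 -17.66 -16.87]
shift mm [-146.8   19.   -63.9] | 161.2 turn deg [  6.17 -23.55 -22.49]
shift mm [-183.5   23.7  -67.4] | 196.9 turn deg [  7.71 -29.44 -28.12]
```

Request:
drive_tool(motion=[0,0,-25,0,0,0,40,-10,1,-48,0.4,-1.5,-1.5,40,-36.7,4.7,-53.5,1.5,-5.9,-5.6,40,-73.4,9.5,-57,3.1,-11.8,-11.2,40,-110,14.2,-60.4,4.6,-17.7,-16.9,40,-147,19,-64,6.2,-23.6,-22.5,40,-183.5,23.7,-67.4,7.7,-29.4,-28.1,40,-183.5,23.7,-67.4,7.7,-29.4,-28.1,40])

```text
t: 6.5
tcp_pos: [0.371, -0.3028, 0.1638]
tool_rot: [0.992, 0.13, -0.0, -0.001]
force: [0.0, 0.5, -1.6]
finger_gap: 0.651
```

Request:
drive_tool(motion=[0,0,0,0,0,0,40])

```text
t: 6.62
tcp_pos: [0.3723, -0.3035, 0.1641]
tool_rot: [0.992, 0.129, 0.001, -0.001]
force: [0.1, -0.1, -0.7]
finger_gap: 0.654
```

Run:
```python
from m import *
import pickle
S={k:manip.snapshot(k) for k in ("wrist","scene","top")}; S["st"]=manip.sense(); pickle.dump(S,open("v5.pkl","wb"))
cv2.imwrite("pics/wrist5.png",cv2.resize(S["wrist"]["color"][:,:,::-1],None,fx=1.5,fy=1.5,interpolation=cv2.INTER_CUBIC))
crop(S["scene"],(180,150,320,270),5,"pics/s5.png")
print(S["st"]["tcp_pos"],S["st"]["tool_rot"],S["st"]["force"])
```

```text
[ 0.37185426 -0.30323529  0.16427387] [ 9.91586873e-01  1.29437971e-01  7.90595537e-04 -8.11996844e-04] [-0.44992736 -0.59699506 -1.25691447]
```

View pics/wrist5.png

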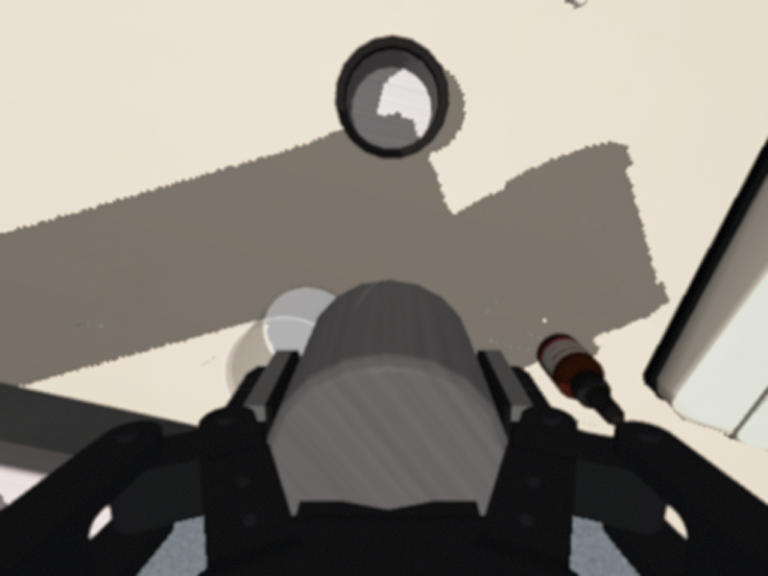

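View pics/s5.png

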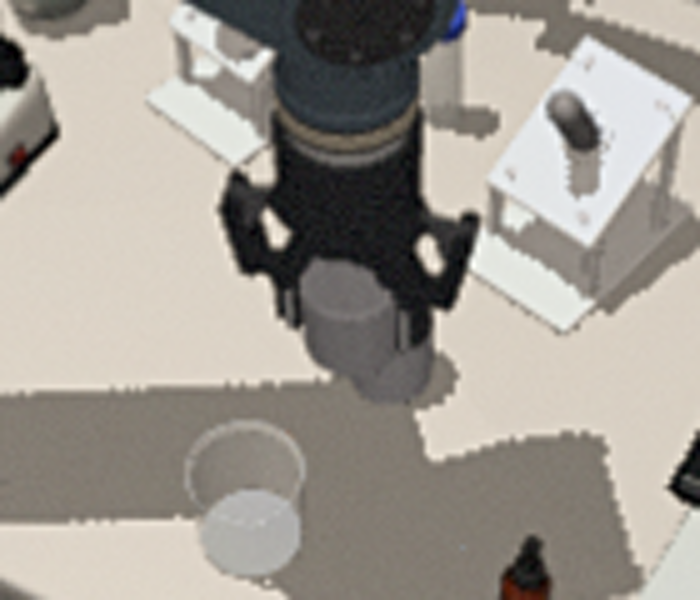

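Run:
```python
from m import *
import pickle
S=pickle.load(open("v5.pkl","rb")); s=S["wrist"]; st=S["st"]; T=R.from_quat(st["tool_rot"]).as_matrix()
ax=-T[:,2]; C=st["tcp_pos"]-ax*.0105
a,b=cyl(C,ax,.028,.058,200)
o,i=cyl(np.array([.4633,-.2792,.064]),np.array([0,0,1.]),.028,0,200)[0],cyl(np.array([.4633,-.2792,.064]),np.array([0,0,1.]),.023,0,200)[0]
crop(s,(170,180,350,300),4.4,"pics/w5a.png",[(proj(s,a),(0,0,255)),(proj(s,b),(0,255,0))])
crop(s,(210,15,310,115),6,"pics/w5b.png",[(proj(s,o),(0,255,0)),(proj(s,i),(0,0,255))])
```

```text
(no output)
```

View pics/w5a.png

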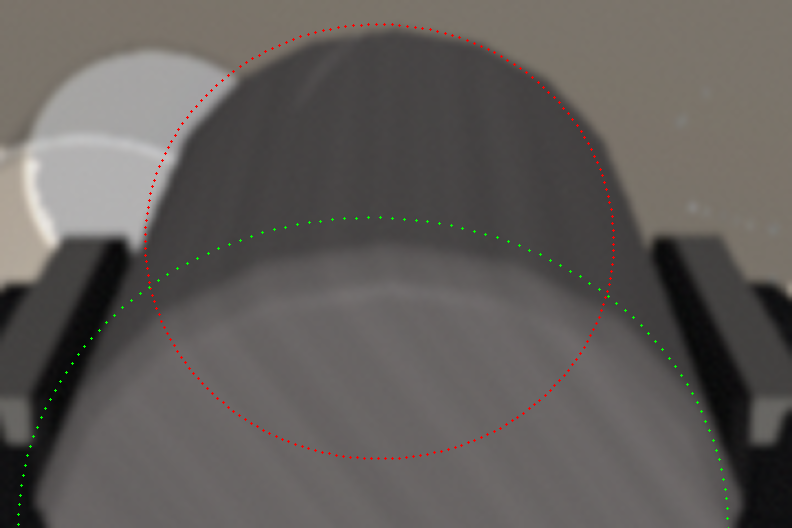

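View pics/w5b.png

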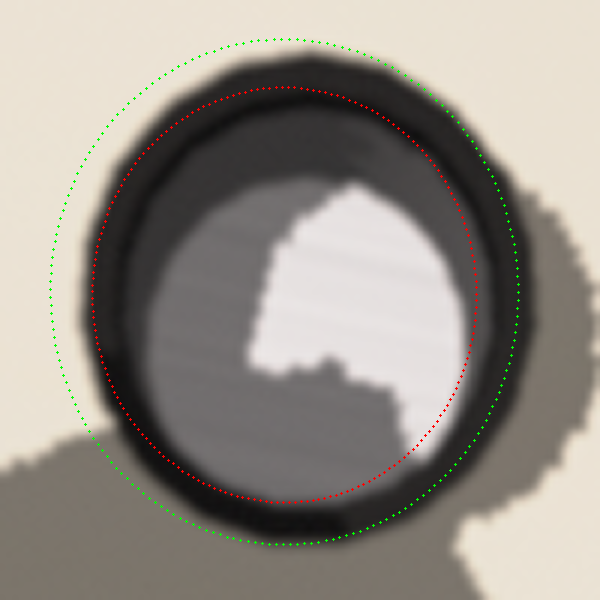

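The wrist view shows the bench cup about 4 px right of the top-camera estimate and the held cup about 3 px right of its model. Most of that is a common wrist-camera offset, so only about a 1 mm correction remains. I'll go to a 10 mm hover and check edge alignment there.

Run:
```python
from m import *
rel([.4631,-.2802,.150],toolR(15)); rel([.4631,-.2802,.0845],toolR(15))
```

```text
shift mm [94.1  1.2 14.4] | 95.2 turn deg [-0.08 -0.1  -0.13]
shift mm [94.   1.3 79.9] | 123.4 turn deg [-0.08 -0.1  -0.13]
```

Request:
drive_tool(motion=[35,0.4,4,0,-0.1,0,40,70,0.8,9,-0.1,-0.1,-0.1,40,94,1.2,14.4,-0.1,-0.1,-0.1,40,94,1.2,30,-0.1,-0.1,-0.1,40,94,1.2,50,-0.1,-0.1,-0.1,40,94,1.3,70,-0.1,-0.1,-0.1,40,94,1.3,80,-0.1,-0.1,-0.1,40,94,1.3,80,-0.1,-0.1,-0.1,40])

```text
t: 7.78
tcp_pos: [0.4622, -0.28, 0.0837]
tool_rot: [0.992, 0.13, -0.001, -0.001]
force: [0.3, -0.4, -1.6]
finger_gap: 0.652
```

Run:
```python
from m import *
import pickle
S={k:manip.snapshot(k) for k in ("wrist","scene","top")}; S["st"]=manip.sense(); pickle.dump(S,open("v6.pkl","wb"))
cv2.imwrite("pics/wrist6.png",cv2.resize(S["wrist"]["color"][150:350,120:400,::-1],None,fx=2.8,fy=2.8,interpolation=cv2.INTER_CUBIC))
crop(S["scene"],(215,160,305,245),7,"pics/s6.png"); crop(S["top"],(200,150,320,240),6,"pics/t6.png")
print(S["st"]["tcp_pos"],S["st"]["tool_rot"],S["st"]["force"])
```

```text
[ 0.46339295 -0.2807098   0.08506176] [9.91490301e-01 1.30177820e-01 4.78504820e-04 6.99352946e-04] [ 0.17252869  0.62818433 -2.13664145]
```

View pics/wrist6.png

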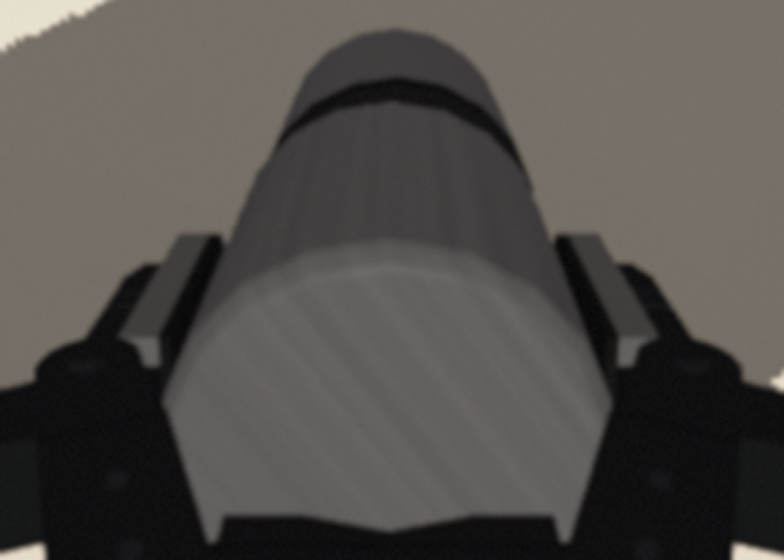

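View pics/s6.png

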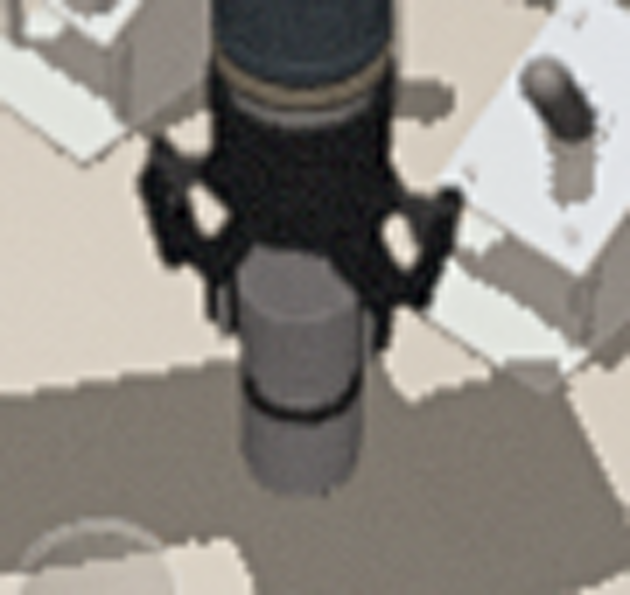

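View pics/t6.png

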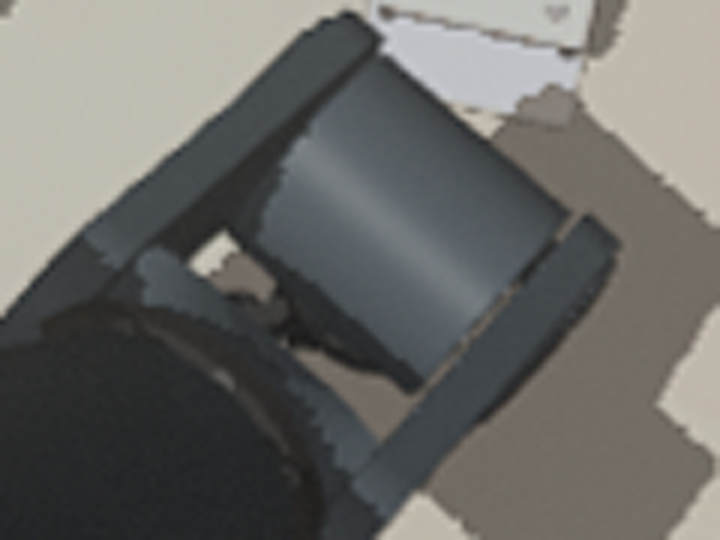

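Run:
```python
from m import *
import pickle
S=pickle.load(open("v6.pkl","rb")); s=S["wrist"]; st=S["st"]; T=R.from_quat(st["tool_rot"]).as_matrix()
crop(s,(200,155,320,245),6.6,"pics/w6a.png")
g=s["color"].astype(float).mean(2)
# side edges by row
for r in range(162,236,4):
    row=g[r]; print(r,[int(v) for v in row[198:250:2]],'|',[int(v) for v in row[284:336:2]])
```

```text
162 [111, 110, 111, 111, 110, 111, 111, 110, 111, 111, 110, 111, 111, 110, 111, 111, 111, 111, 111, 110, 110, 111, 110, 108, 100, 86] | [111, 111, 110, 111, 112, 112, 111, 111, 111, 111, 112, 111, 112, 111, 112, 112, 111, 111, 111, 111, 111, 111, 111, 110, 111, 111]
166 [111, 111, 111, 111, 111, 111, 111, 110, 111, 110, 111, 111, 110, 111, 111, 111, 111, 110, 111, 110, 104, 90, 70, 63, 62, 61] | [110, 111, 111, 111, 111, 111, 112, 111, 112, 111, 112, 112, 111, 112, 112, 111, 111, 111, 111, 111, 111, 111, 111, 110, 111, 111]
170 [111, 110, 111, 110, 111, 112, 110, 111, 110, 110, 111, 111, 110, 111, 110, 110, 111, 110, 94, 69, 61, 61, 62, 62, 63, 62] | [63, 85, 107, 111, 111, 111, 111, 112, 111, 111, 111, 112, 110, 113, 111, 111, 111, 111, 111, 111, 111, 110, 112, 111, 111, 111]
174 [110, 111, 110, 110, 111, 111, 110, 111, 111, 111, 111, 111, 111, 110, 111, 110, 96, 70, 60, 61, 62, 61, 62, 62, 63, 63] | [61, 60, 64, 89, 109, 111, 111, 111, 111, 111, 112, 112, 112, 110, 111, 112, 111, 111, 111, 111, 111, 111, 111, 111, 110, 111]
178 [111, 110, 110, 110, 111, 110, 111, 110, 110, 111, 111
[... 2818 characters left out ...]
10, 111, 110, 111, 110]
226 [110, 110, 110, 100, 66, 58, 60, 62, 61, 63, 63, 63, 64, 61, 61, 62, 65, 65, 64, 64, 64, 64, 65, 67, 68, 66] | [66, 67, 66, 64, 62, 62, 61, 63, 63, 62, 62, 62, 61, 59, 72, 106, 110, 110, 110, 111, 111, 111, 110, 111, 111, 111]
230 [109, 111, 105, 74, 58, 61, 61, 62, 63, 63, 64, 65, 64, 62, 62, 64, 64, 64, 64, 64, 64, 63, 65, 67, 67, 66] | [65, 66, 66, 65, 64, 62, 60, 63, 63, 62, 61, 62, 61, 59, 60, 82, 109, 110, 111, 110, 110, 111, 110, 110, 111, 110]
234 [57, 100, 84, 58, 59, 60, 62, 64, 63, 63, 64, 65, 62, 62, 63, 65, 65, 64, 64, 65, 64, 66, 65, 67, 68, 67] | [65, 66, 67, 65, 64, 62, 61, 61, 63, 62, 63, 62, 62, 60, 59, 61, 88, 68, 40, 45, 65, 69, 69, 68, 70, 90]
```

View pics/w6a.png

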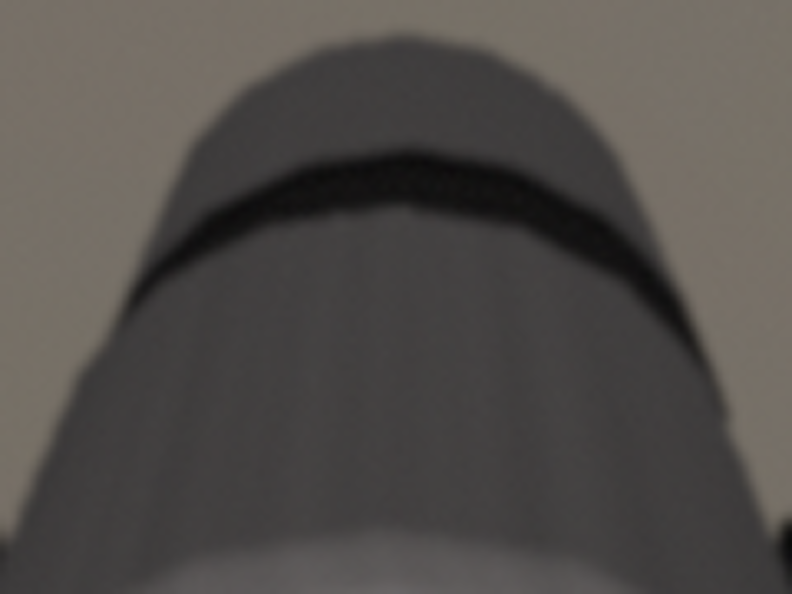

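In the wrist and scene views the two silhouettes line up to about 0.5 mm along tool y. To check the other axis the same way, I'll lift a little and yaw 75° about the cup axis, so the wrist camera's lateral direction becomes world x.

Request:
drive_tool(motion=[0,0,-12,0,0,-6,40,0,0,-16,0,0,-16,40,0,0,-16,0,0,-26,40,0,0,-16,0,0,-36,40,0,0,-16,0,0,-46,40,0,0,-16,0,0,-56,40,0,0,-16,0,0,-66,40,0,0,-16,0,0,-75,40])

```text
t: 8.93
tcp_pos: [0.4637, -0.2811, 0.102]
tool_rot: [0.705, 0.709, -0.0, 0.002]
force: [-0.4, 0.5, -1.5]
finger_gap: 0.651
```

Run:
```python
from m import *
rel([.4634,-.2807,.083],toolR(90))
```

```text
shift mm [ 0.4 -0.4 19. ] | 19.0 turn deg [0.14 0.15 0.27]
```

Request:
drive_tool(motion=[0.4,-0.4,8,0.1,0.1,0.3,40,0.4,-0.4,16,0.1,0.1,0.3,40,0.4,-0.4,19,0.1,0.1,0.3,40,0.4,-0.4,19,0.1,0.1,0.3,40])

```text
t: 9.43
tcp_pos: [0.4632, -0.2805, 0.0825]
tool_rot: [0.708, 0.707, -0.0, -0.0]
force: [1.3, 0.4, -1.9]
finger_gap: 0.654
```

```bash
cat > look.py <<'E'
from m import *
import sys
t=sys.argv[1]
S={k:manip.snapshot(k) for k in ("wrist","scene")}; st=manip.sense()
crop(S["wrist"],(200,155,320,245),6.6,f"pics/w{t}.png"); crop(S["scene"],(215,160,305,245),7,f"pics/s{t}.png")
g=S["wrist"]["color"].astype(float).mean(2)
def edges(g,r,c,lo,hi):
    row=cv2.GaussianBlur(g,(1,3),0)[r]; d=np.diff(row)
    bg=None; out=[]
    for rng in (range(c,lo,-1),range(c,hi)):
        seg=row[[*rng]]; ref=seg[-1]; th=(ref+62)/2
        k=len(seg)-1
        while k>0 and seg[k]>th: k-=1
        f=(th-seg[k])/(seg[k+1]-seg[k]) if k+1<len(seg) else 0
        out.append(rng[k]+(f if rng.step>0 else -f))
    return out
for r in range(170,232,4):
    try: a=edges(g,r,260,*( (198,325))); print(r,np.round(a,1),round(sum(a)/2,2),round(a[1]-a[0],1))
    except Exception as E_: print(r,E_)
print(st["tcp_pos"],R.from_quat(st["tool_rot"]).as_matrix()[:,2],st["force"])
E
python3 look.py 7
```

```text
170 [239.  281.4] 260.24 42.4
174 [233.6 286.4] 259.99 52.8
178 [230.1 290.3] 260.21 60.2
182 [226.9 293.3] 260.08 66.4
186 [225.3 295. ] 260.18 69.7
190 [223.7 296.9] 260.3 73.3
194 [221.8 298.6] 260.18 76.8
198 [220.3 300.6] 260.42 80.3
202 [218.7 302.5] 260.64 83.8
206 [215.4 304.3] 259.86 88.9
210 [211.8 305.8] 258.79 93.9
214 [210.2 307.8] 259.0 97.6
218 [208.3 309.5] 258.89 101.3
222 [206.6 311.1] 258.85 104.4
226 [204.8 312.9] 258.84 108.1
230 [203.2 314.4] 258.81 111.2
[ 0.46342357 -0.28075316  0.08290218] [ 7.01633341e-04 -7.40501425e-04 -9.99999480e-01] [-0.38122987 -0.00052374 -0.16344873]
```

View pics/w7.png

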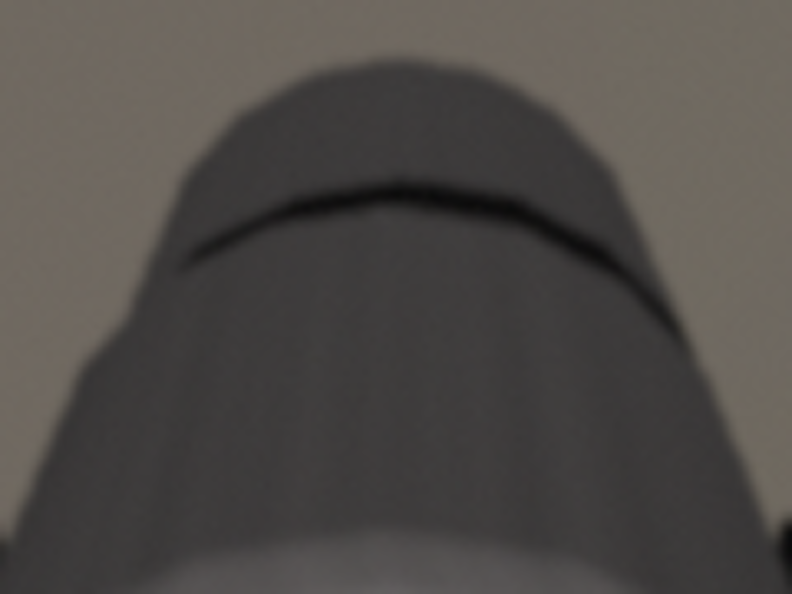

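View pics/s7.png

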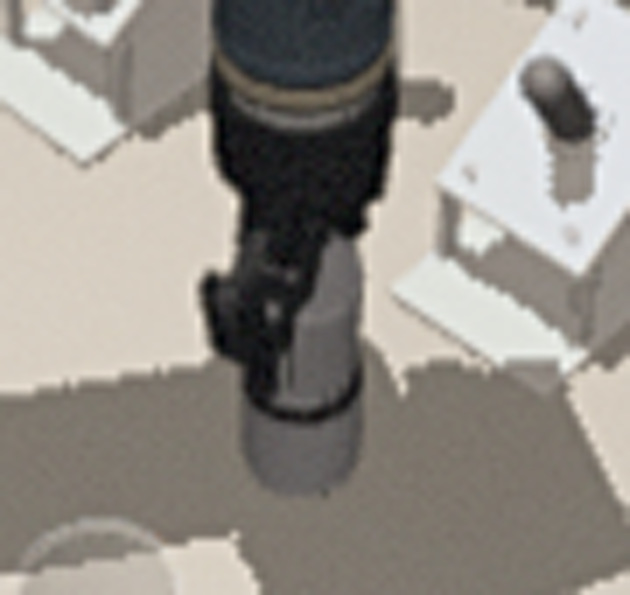

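At yaw 90 the bench cup's midline sits about 1.4 px (1 mm) to tool +y of the held cup, and the yaw-15 view showed a similar shift. That could be camera bias, so I'll look from the flipped yaw (−90) to separate the two.

Request:
drive_tool(motion=[0,0,-10,0,0,6,40,0,0,-16,0,0,16,40,0,0,-16,0,0,26,40,0,0,-16,0,0,36,40,0,0,-16,0,0,46,40,0,0,-16,0,0,56,40,0,0,-16,0,0,66,40,0,0,-16,0,0,76,40])

```text
t: 10.52
tcp_pos: [0.4635, -0.2808, 0.0991]
tool_rot: [0.993, 0.118, 0.0, 0.001]
force: [0.2, -0.1, -1.6]
finger_gap: 0.652
```

Request:
drive_tool(motion=[0,0,0,0,0,10,40,0,0,0,0,0,20,40,0,0,0,0,0,30,40,0,0,0,0,0,40,40,0,0,0,0,0,50,40,0,0,0,0,0,60,40,0,0,0,0,0,70,40,0,0,0,0,0,75,40])

```text
t: 11.52
tcp_pos: [0.4637, -0.2809, 0.0994]
tool_rot: [0.859, -0.512, 0.001, 0.0]
force: [-0.3, -0.4, -1.6]
finger_gap: 0.655
```

Run:
```python
from m import *
rel([.4634,-.2807,.0985],toolR(-90)); print(manip.sense()["q"])
```

```text
shift mm [-0.3  0.1  0.9] | 1.0 turn deg [-0.06 -0.1  28.39]
[-7.50881169e-01  6.11240627e-01  1.75522027e+00 -1.00978571e-04
  7.73084859e-01  1.89532965e+00]
```

Request:
drive_tool(motion=[0,0,0,0,0,10,40,-0.3,0.1,1,0,0,20,40,-0.3,0.1,1,-0.1,-0.1,28.4,40,-0.3,0.1,8,-0.1,-0.1,28.4,40,-0.3,0.1,16.5,-0.1,-0.1,28.4,40,-0.3,0.1,16.5,-0.1,-0.1,28.4,40,-0.3,0.1,16.5,-0.1,-0.1,28.4,40])

```text
t: 12.4
tcp_pos: [0.4634, -0.2807, 0.0826]
tool_rot: [0.707, -0.707, -0.0, 0.0]
force: [-0.1, 0.2, -2.0]
finger_gap: 0.652
```

```bash
python3 look.py 8
```

```text
170 [234.6 278.5] 256.57 43.9
174 [229.5 283.8] 256.67 54.3
178 [226.3 287.1] 256.72 60.8
182 [223.6 289.8] 256.69 66.2
186 [221.3 292.2] 256.75 70.8
190 [219.4 293.9] 256.66 74.5
194 [217.5 295.5] 256.49 78.0
198 [215.9 297.4] 256.62 81.5
202 [213.8 298.9] 256.36 85.1
206 [212. 302.] 257.01 90.0
210 [210.3 305.6] 257.92 95.3
214 [209.2 307.8] 258.47 98.6
218 [208.5 309.4] 258.95 101.0
222 [206.9 311.1] 259.0 104.1
226 [205.3 312.7] 259.01 107.5
230 [203.4 314.4] 258.9 111.0
[ 0.46354696 -0.28082257  0.08295441] [-4.74956559e-04 -3.59923967e-04 -9.99999822e-01] [ 0.34720355 -0.27712866 -1.22159142]
```

View pics/w8.png

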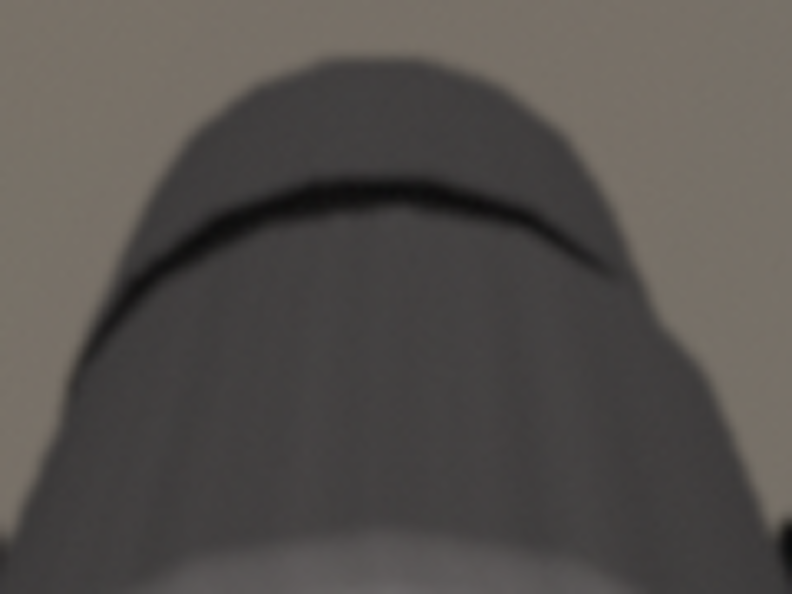

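View pics/s8.png

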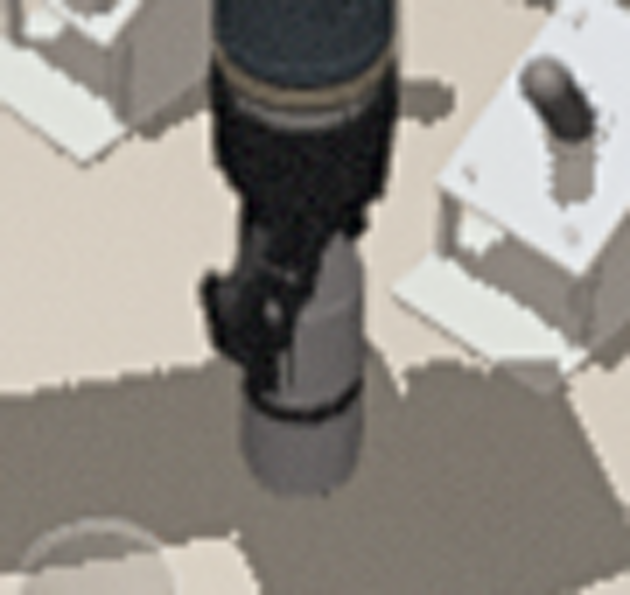

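Flipping separates the effects: the bench cup is about 1.3 mm in +x from the tool axis, with a camera bias of about −0.45 px. The tool was still settling when the yaw-15 picture was taken, so I won't use it. Next: measure the cup's offset along tool x by comparing the scene images at yaw +90 and −90.

Run:
```python
import cv2,numpy as np
for t in "678":
    g=cv2.imread(f"pics/s{t}.png").astype(float).mean(2)
    print("view",t)
    for r in list(range(340,386,6))+list(range(420,462,6)):
        row=g[r-2:r+3].mean(0); 
        def sub(a,b):
            seg=row[a:b]; d=np.abs(np.gradient(seg)); d[d<1.0]=0; return a+(d*np.arange(len(d))).sum()/max(d.sum(),1e-9)
        L=sub(225,262) ; Rr=sub(345,378); print(r,round(L,1),round(Rr,1),round((L+Rr)/2,1))
```

```text
view 6
340 238.3 366.4 302.4
346 239.7 366.4 303.1
352 239.4 364.8 302.1
358 239.8 364.1 302.0
364 239.5 362.0 300.7
370 242.5 360.6 301.5
376 244.4 359.6 302.0
382 245.8 358.2 302.0
420 241.1 361.9 301.5
426 243.3 360.7 302.0
432 242.9 360.2 301.5
438 242.2 359.1 300.6
444 240.4 360.9 300.6
450 240.0 355.9 298.0
456 245.9 355.1 300.5
view 7
340 238.0 363.3 300.6
346 225.8 365.4 295.6
352 248.6 363.5 306.0
358 237.0 360.4 298.7
364 239.8 361.5 300.6
370 242.7 360.5 301.6
376 242.7 358.9 300.8
382 241.3 358.1 299.7
420 240.1 361.4 300.7
426 243.2 359.9 301.5
432 241.3 359.5 300.4
438 242.0 359.2 300.6
444 243.4 360.8 302.1
450 241.9 356.4 299.2
456 244.9 357.2 301.0
view 8
340 239.4 366.8 303.1
346 238.1 369.4 303.8
352 236.2 368.3 302.2
358 235.2 365.4 300.3
364 238.5 362.4 300.4
370 241.9 363.1 302.5
376 243.5 361.3 302.4
382 243.0 359.3 301.2
420 242.7 362.5 302.6
426 242.4 360.4 301.4
432 240.4 361.3 300.8
438 240.6 361.1 300.9
444 240.4 359.7 300.0
450 244.6 357.6 301.1
456 246.3 357.2 301.8
```

Run:
```python
from m import *
s=manip.snapshot("wrist"); st=manip.sense(); T=R.from_quat(st["tool_rot"]).as_matrix(); tcp=st["tcp_pos"]
bench=np.array([.4648,-.2809,0]); tx=T[:,0]
def apex(c,z):  # front row min of circle at z
    a,_=cyl(np.r_[c[:2],z],np.array([0,0,1.]),.028,0,721); return proj(s,a)[:,1].min()
print("view8 measured bottom 163.6, ring low 182.3, held rim 186.4")
print("bench bottom",apex(bench,0),"ring low",apex(bench,.059),"ring top",apex(bench,.064))
for h in (.009,.0105,.012):
  for dx in (-.001,0,.001): print(h,dx,round(apex(tcp+dx*tx,tcp[2]-h),2))
```

```text
view8 measured bottom 163.6, ring low 182.3, held rim 186.4
bench bottom 163.0674952869935 ring low 182.53582285748212 ring top 184.79327518292854
0.009 -0.001 191.78
0.009 0 189.85
0.009 0.001 187.92
0.0105 -0.001 190.98
0.0105 0 189.07
0.0105 0.001 187.16
0.012 -0.001 190.2
0.012 0 188.31
0.012 0.001 186.41
```

Run:
```python
from m import *
import pickle
def camtool(s,st):
    V=np.array(s["view"]); T=R.from_quat(st["tool_rot"]).as_matrix()
    return T.T@(-V[:3,:3].T@V[:3,3]-st["tcp_pos"]), R.from_matrix(T.T@V[:3,:3].T).as_euler('xyz',degrees=True)
for _ in range(3):
    s=manip.snapshot("wrist"); st=manip.sense(); print(camtool(s,st),st["tcp_pos"],st["q"][:3])
S=pickle.load(open("v5.pkl","rb")); print("v5",camtool(S["wrist"],S["st"]))
S=pickle.load(open("v6.pkl","rb")); print("v6",camtool(S["wrist"],S["st"]))
```

```text
(array([ 0.06939446,  0.0007585 , -0.14307785]), array([1.64367396e+02, 4.00464393e-02, 9.00006982e+01])) [ 0.4635803  -0.28084424  0.08306318] [-0.75060976  0.63938666  1.76270708]
(array([ 0.06941938,  0.0007664 , -0.14311637]), array([1.64372830e+02, 3.70224917e-02, 9.00028424e+01])) [ 0.46357742 -0.28080335  0.0830671 ] [-0.75057555  0.63937218  1.76272798]
(array([ 0.06939613,  0.00076549, -0.14314123]), array([1.64369519e+02, 3.60715131e-02, 9.00050400e+01])) [ 0.46355903 -0.28082269  0.08304795] [-0.75059568  0.63939803  1.76275827]
v5 (array([ 0.06708334,  0.00150002, -0.14303153]), array([ 1.64459526e+02, -4.91502058e-02,  9.00674299e+01]))
v6 (array([ 0.06619972,  0.00064088, -0.14162781]), array([164.29492348,  -0.23115258,  90.03251815]))
```

The reported wrist-camera pose carries a constant world offset of about (−0.8, −1.4) mm; in the tool frame it is really at (68, 0, −143). I'll do one joint fit over views 7 and 8 with that rigid camera.

```bash
cat > fit.py <<'E'
from m import *
s=manip.snapshot("wrist")
fx,cx,cy,k1=s["fx"],s["cx"],s["cy"],s["k1"]
def cam(P,p):  # P in tool frame (mm), p: pitch,yaw,roll offs deg
    Rc=R.from_euler('xyz',[164.38,0,90],degrees=True)*R.from_euler('xyz',p,degrees=True)
    c=Rc.inv().apply(P-np.array([68.,0,-143.])); x=c[:,0]/-c[:,2];y=c[:,1]/c[:,2]; k=1+k1*(x*x+y*y)
    return np.c_[fx*x*k+cx,fx*y*k+cy]
t=np.linspace(0,2*np.pi,181)[:-1]
def ring(c,r,z): return np.c_[c[0]+r*np.cos(t),c[1]+r*np.sin(t),np.full(180,z)]
def hull_edges(uv,rows):
    h=cv2.convexHull(uv.astype(np.float32)).reshape(-1,2); h=np.r_[h,h[:1]]; out=[]
    for r in rows:
        xs=[]
        for a,b in zip(h[:-1],h[1:]):
            if (a[1]-r)*(b[1]-r)<0: xs.append(a[0]+(b[0]-a[0])*(r-a[1])/(b[1]-a[1]))
        out+= [min(xs),max(xs)] if xs else [0,0]
    return np.array(out)
Hr=[218,222,226,230]; Br=[174,178,182,186,190,194,198]
D={7:dict(H=[208.3,309.5,206.6,311.1,204.8,312.9,203.2,314.4],B=[233.6,286.4,230.1,290.3,226.9,293.3,225.3,295.,223.7,296.9,221.8,298.6,220.3,300.6],ap=[164.1,182.7,186.8],z=82.8,sg=1),
   8:dict(H=[208.5,309.4,206.9,311.1,205.3,312.7,203.4,314.4],B=[229.5,283.8,226.3,287.1,223.6,289.8,221.3,292.2,219.4,293.9,217.5,295.5,215.9,297.4],ap=[163.6,182.3,186.4],z=83.0,sg=-1)}
def res(q,full=False):
    p=q[0:3]; dx,h,bx,by,rho,rb=q[3:9]; out=[]
    for v,d in D.items():
        # tool x = sg*world y, tool y = sg*world x ; tool z down
        bc=np.array([d["sg"]*by,d["sg"]*bx]); r=28*rho; rbn=28*rb
        top=cam(ring((dx,0),r,h-58),p); rim=cam(ring((dx,0),r,h),p)
        bt=cam(ring(bc,rbn,d["z"]-64),p); bl=cam(ring(bc,rbn,d["z"]-59),p); bb=cam(ring(bc,rbn,d["z"]),p)
        out.append(hull_edges(np.r_[top,rim],Hr)-d["H"]); out.append(hull_edges(np.r_[bt,bb],Br)-d["B"])
        out.append(np.array([bb[:,1].min(),bl[:,1].min(),rim[:,1].min()])-d["ap"])
    return out if full else np.concatenate(out)
for name,fixrho in (("rho free",None),("rho=1",1.0)):
    f=lambda y: np.r_[res(np.r_[y[:7], y[7],y[8]]), (y[4]-10.5)/2, y[:3]/.5, ((y[7]-1)/(.02 if fixrho is None else 1e-4)), ((y[8]-1)/(.02 if fixrho is None else 1e-4))]
    o=least_squares(f,[0,0,0,0,10.5,1.3,0,1,1],diff_step=1e-4,x_scale=[.3,.3,.3,1,1,1,1,.01,.01]); print(name,"pyr",o.x[:3].round(2),"dx h bx by",o.x[3:7].round(2),"rho",o.x[7:].round(3),"cost",round(o.cost,2)); 
    for a in res(o.x,True): print(a.round(1))
E
python3 fit.py
```

```text
rho free pyr [ 0.47  0.   -0.  ] dx h bx by [ 1.52  9.52  1.25 -0.2 ] rho [1.007 1.013] cost 5.11
[-0.2 -0.9 -0.4 -0.7 -0.4 -0.7 -0.6 -0.4]
[ 0.1 -0.  -0.2 -0.2  0.2 -0.4 -0.2 -0.1 -0.3 -0.1 -0.1  0.  -0.3 -0.1]
[-0.3 -0.  -0.5]
[-0.4 -0.8 -0.7 -0.7 -0.9 -0.5 -0.8 -0.4]
[ 0.1 -0.2 -0.2  0.1 -0.2  0.   0.1 -0.4  0.2 -0.4  0.2 -0.3 -0.1 -0.5]
[-0.4 -0.4 -0.1]
rho=1 pyr [ 0.33  0.   -0.  ] dx h bx by [ 1.58  8.74  1.25 -0.17] rho [1. 1.] cost 6.3
[-0.2 -1.  -0.3 -0.8 -0.3 -0.8 -0.5 -0.5]
[-0.1  0.1 -0.2 -0.2  0.3 -0.5 -0.  -0.2 -0.1 -0.3  0.1 -0.2 -0.  -0.4]
[-0.7 -0.2 -0.6]
[-0.4 -0.9 -0.6 -0.8 -0.8 -0.6 -0.7 -0.5]
[ 0.1 -0.2 -0.2 -0.  -0.  -0.1  0.3 -0.6  0.4 -0.7  0.5 -0.6  0.2 -0.8]
[-0.7 -0.5 -0.2]
```

The fit puts the bench cup at (+1.25, −0.2) mm from the tool point, and the held cup about 1.2–1.5 mm along tool +x and 0.3 mm along +y. I'll correct for both and descend to a ~3 mm gap.

Request:
drive_tool(motion=[-0.5,-0.8,0,0,0,0,40,-1,-1.5,2,0,0,0,40,-1,-1.5,5,0,0,0,40,-1,-1.5,6,0,0,0,40,-1,-1.5,6,0,0,0,40,-1,-1.5,6,0,0,0,40])

```text
t: 13.5
tcp_pos: [0.465, -0.2798, 0.077]
tool_rot: [-0.707, 0.707, -0.0, -0.0]
force: [-0.2, 0.1, -1.8]
finger_gap: 0.653
```

```bash
python3 look.py 9
```

```text
170 [237.3 280.9] 259.11 43.6
174 [232.  286.1] 259.06 54.1
178 [228.3 289.8] 259.07 61.5
182 [225.6 292.4] 259.02 66.8
186 [223.1 294.9] 259.03 71.8
190 [221.4 296.9] 259.17 75.5
194 [219.5 298.7] 259.13 79.2
198 [217.9 300.5] 259.19 82.6
202 [216.1 302.5] 259.32 86.4
206 [214.4 304.2] 259.29 89.7
210 [212.2 305.9] 259.05 93.7
214 [210.4 307.8] 259.08 97.4
218 [208.6 309.4] 259.0 100.9
222 [206.9 311.1] 258.99 104.1
226 [205.3 312.7] 258.99 107.5
230 [203.4 314.4] 258.89 111.0
[ 0.46508075 -0.27983776  0.07707929] [-3.07550514e-04 -5.07241478e-04 -9.99999824e-01] [-1.64232148 -0.42602492 -1.67240084]
```

View pics/w9.png

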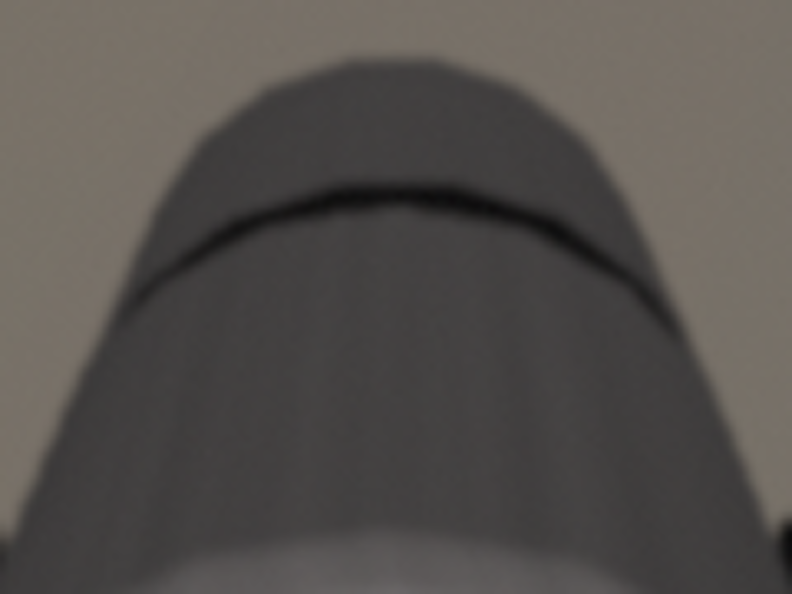

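View pics/s9.png

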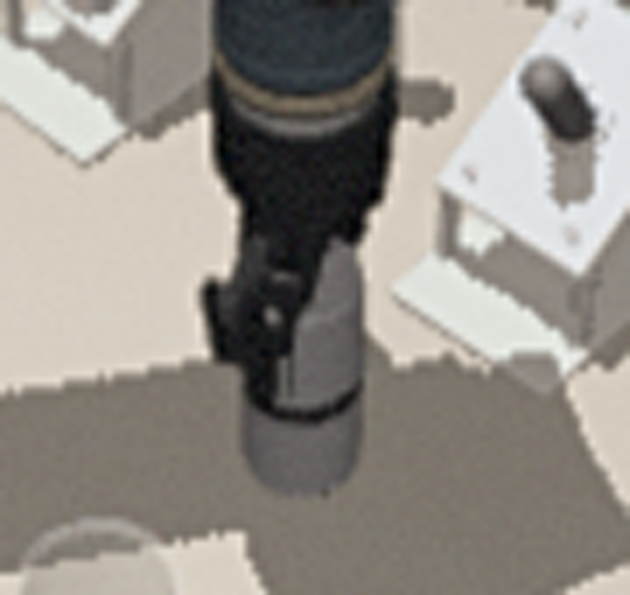

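Lateral midlines now agree (bench 259.1 px, held 259.0 px). Lowering in small steps while watching the force.

Request:
drive_tool(motion=[-0.2,0,1,0,0,0,40,-0.2,0,2,0,0,0,40,-0.2,0,3,0,0,0,40,-0.2,0,3,0,0,0,40])

```text
t: 14.1
tcp_pos: [0.465, -0.2796, 0.074]
tool_rot: [-0.707, 0.707, 0.0, -0.0]
force: [-0.1, -0.0, -1.9]
finger_gap: 0.656
```

```bash
python3 look.py 10 | tail -1
```

```text
[ 0.46506097 -0.279649    0.07407748] [-3.28005405e-04 -4.97127475e-04 -9.99999823e-01] [-0.0531001  -0.36994849 -1.67257943]
```

View pics/w10.png

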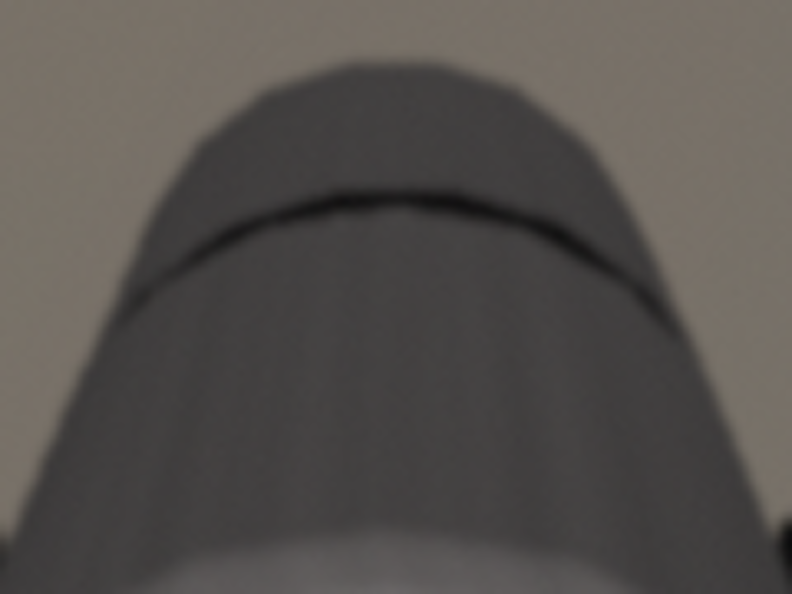

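The band of rubber visible is 2.7 px, against 2.3 px expected for concentric contact plus about 0.45 px per mm of gap. That fits concentric with about 1 mm left.

Request:
drive_tool(motion=[0,0,0.8,0,0,0,40,0,0,1.5,0,0,0,40,0,0,1.5,0,0,0,40])

```text
t: 14.58
tcp_pos: [0.465, -0.2796, 0.0725]
tool_rot: [-0.707, 0.707, -0.0, -0.0]
force: [0.3, -0.6, -1.8]
finger_gap: 0.656
```

Request:
drive_tool(motion=[0,0,0.5,0,0,0,40,0,0,1,0,0,0,40])

```text
t: 14.82
tcp_pos: [0.465, -0.2796, 0.0715]
tool_rot: [-0.707, 0.707, 0.0, -0.0]
force: [0.1, 1.3, -1.1]
finger_gap: 0.652
```

Request:
drive_tool(motion=[0,0,0.5,0,0,0,40,0,0,1,0,0,0,40])

```text
t: 15.08
tcp_pos: [0.4651, -0.2797, 0.0707]
tool_rot: [-0.707, 0.707, -0.0, -0.0]
force: [-0.9, -0.7, 1.3]
finger_gap: 0.656
```

```bash
python3 look.py 11 | tail -1
```

```text
[ 0.46506481 -0.27966506  0.07068619] [-3.21304919e-04 -5.30819780e-04 -9.99999807e-01] [-0.51241961  0.23691984  2.01778247]
```

View pics/w11.png

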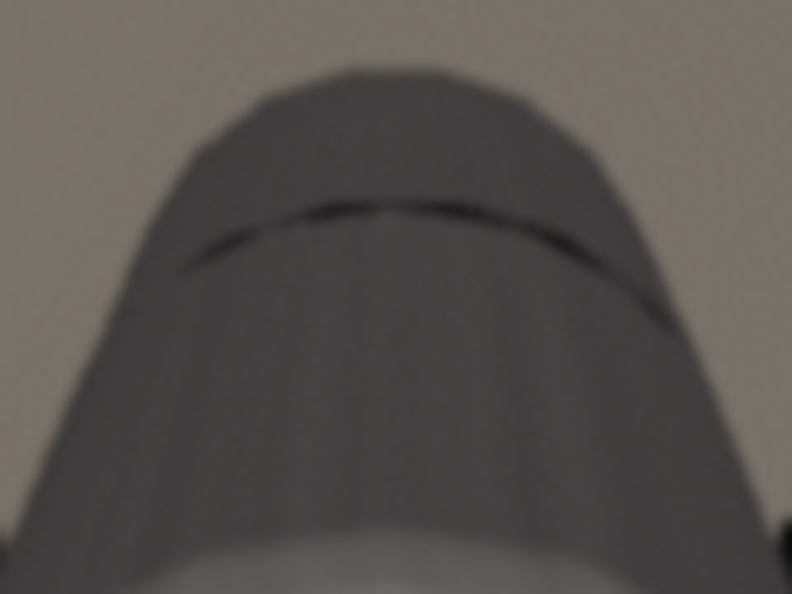

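View pics/s11.png

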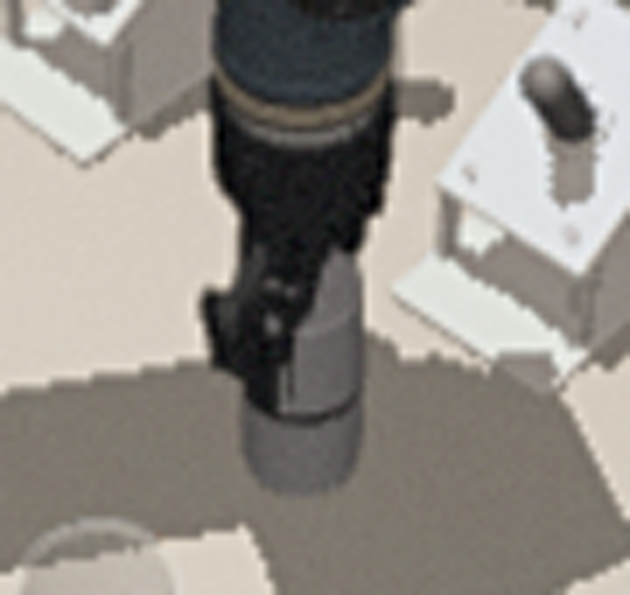

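Contact is at TCP z ≈ 0.0714, so the cup is held 3 mm lower than I assumed. The rubber band is thinner than it should be on the camera side, which implies the held cup is about 0.6 mm too far along tool +x and 0.4 mm along −y. I'll lift 2 mm, correct, and lower again.

Request:
drive_tool(motion=[0,0,-2,0,0,0,40,-0.6,0.4,-2.5,0,0,0,40,-0.6,0.4,-2,0,0,0,40,-0.6,0.4,-0.5,0,0,0,40,-0.6,0.4,0.1,0,0,0,40,-0.6,0.4,0.1,0,0,0,40])

```text
t: 15.92
tcp_pos: [0.4647, -0.2791, 0.0708]
tool_rot: [-0.707, 0.707, -0.0, -0.0]
force: [0.0, 0.0, 1.6]
finger_gap: 0.651
```

```bash
python3 look.py 12
```

```text
170 [237.2 280. ] 258.57 42.8
174 [231.9 285.2] 258.52 53.3
178 [227.7 289.6] 258.63 61.9
182 [224.9 292.2] 258.54 67.2
186 [222.4 294.8] 258.63 72.4
190 [220.4 296.9] 258.66 76.5
194 [218.4 298.7] 258.58 80.3
198 [216.9 300.4] 258.66 83.6
202 [214.9 302.5] 258.68 87.6
206 [213.2 304.1] 258.68 90.9
210 [211.4 305.9] 258.66 94.5
214 [209.8 307.7] 258.73 98.0
218 [208.5 309.4] 258.93 100.9
222 [206.9 311. ] 258.98 104.1
226 [205.3 312.7] 258.99 107.5
230 [203.5 314.4] 258.95 110.9
[ 0.46470783 -0.27909319  0.0707455 ] [-1.95730527e-04 -6.29533511e-04 -9.99999783e-01] [-0.05031856  1.33708453  0.54903101]
```

View pics/w12.png

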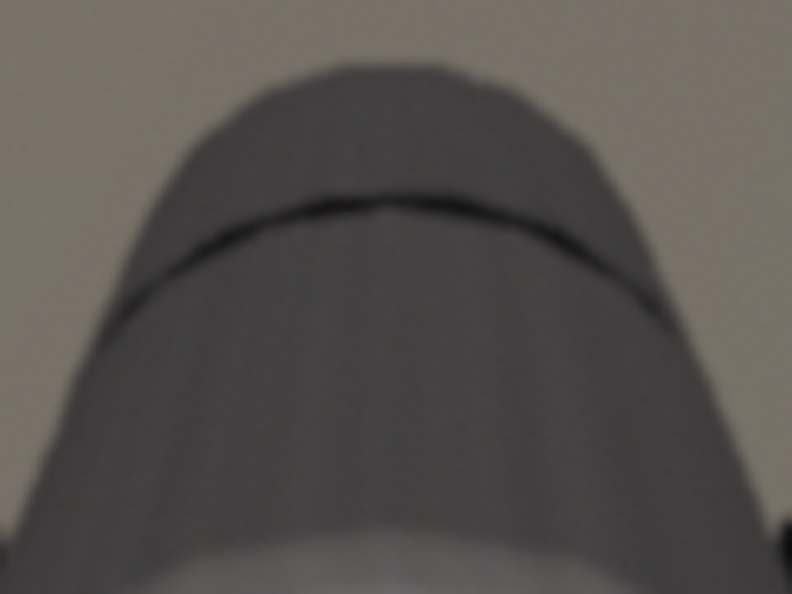

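The widths are now continuous across the joint (98.0 to 76.5 px, against 76.6 extrapolated) and the ring looks symmetric. Pressing.

Request:
drive_tool(motion=[0,0,0.5,0,0,0,40,0,0,1,0,0,0,40,0,0,1.4,0,0,0,40])

```text
t: 16.4
tcp_pos: [0.4648, -0.2792, 0.0697]
tool_rot: [-0.707, 0.707, -0.0, -0.0]
force: [-0.9, 1.1, 5.7]
finger_gap: 0.652
```

Request:
drive_tool(motion=[0,0,0.6,0,0,0,40,0,0,0.6,0,0,0,40])

```text
t: 16.65
tcp_pos: [0.4648, -0.2792, 0.0695]
tool_rot: [-0.707, 0.707, -0.0, -0.0]
force: [-2.5, 1.5, 7.0]
finger_gap: 0.652
```

Request:
drive_tool(motion=[0,0,0.1,0,0,0,40,0,0,0.1,0,0,0,40,0,0,0.1,0,0,0,40,0,0,0.1,0,0,0,40,0,0,0.1,0,0,0,40,0,0,0.1,0,0,0,40])

```text
t: 17.4
tcp_pos: [0.4648, -0.2792, 0.0698]
tool_rot: [-0.707, 0.707, -0.0, -0.0]
force: [-0.7, 0.7, 4.8]
finger_gap: 0.65
```

The arm yields a little, giving about 7 N net. Pressing again with a larger offset, held for 0.75 s in a single call.

Request:
drive_tool(motion=[0,0,0.8,0,0,0,40,0,0,1.3,0,0,0,40,0,0,1.3,0,0,0,40])

```text
t: 17.77
tcp_pos: [0.4648, -0.2792, 0.0691]
tool_rot: [-0.707, 0.707, -0.001, -0.0]
force: [-1.8, 1.3, 7.4]
finger_gap: 0.654
```

```bash
python3 -c "
from station import manip
s=manip.sense();print(s['force'],s['tcp_pos'])"
```

```text
[-1.81843429  1.26658063  7.43280169] [ 0.46480656 -0.27917096  0.06910762]
```

Request:
drive_tool(motion=[0,0,0.9,0,0,0,40,0,0,0.9,0,0,0,40,0,0,0.9,0,0,0,40,0,0,0.9,0,0,0,40,0,0,0.9,0,0,0,40,0,0,0.9,0,0,0,40])

```text
t: 18.52
tcp_pos: [0.4648, -0.2792, 0.069]
tool_rot: [-0.707, 0.707, -0.001, -0.0]
force: [-1.5, 1.9, 7.2]
finger_gap: 0.656
```

```bash
python3 look.py 13 | tail -1
```

```text
[ 0.46481272 -0.27917147  0.06897569] [ 6.04505117e-04 -1.25935989e-03 -9.99999024e-01] [-1.58186705  1.22487767  8.70581781]
```

Request:
drive_tool(motion=[0,0,1.1,0,0,0,40,0,0,1.1,0,0,0,40,0,0,1.1,0,0,0,40,0,0,1.1,0,0,0,40,0,0,1.1,0,0,0,40,0,0,1.1,0,0,0,40])

```text
t: 19.38
tcp_pos: [0.4648, -0.2792, 0.0688]
tool_rot: [-0.707, 0.707, -0.001, -0.0]
force: [-1.9, 0.7, 8.1]
finger_gap: 0.65
```

```bash
python3 look.py 14 | tail -1
```

```text
[ 0.46483263 -0.2791699   0.06875239] [ 8.49846220e-04 -1.42770675e-03 -9.99998620e-01] [-1.52947507  0.97546151  9.05669637]
```

Held at about 10–11 N net for more than 0.5 s. Now unload and open gently.

Request:
drive_tool(motion=[0,0,-1,0,0,0,40,0,0,-2,0,0,0,40,0,0,-2.2,0,0,0,40,0,0,-2.2,0,0,0,40])

```text
t: 19.98
tcp_pos: [0.4647, -0.2791, 0.0707]
tool_rot: [-0.707, 0.707, -0.001, -0.0]
force: [0.2, 0.2, 2.9]
finger_gap: 0.649
```

Request:
drive_tool(motion=[0,0,0,0,0,0,58,0,0,0,0,0,0,62,0,0,0,0,0,0,70,0,0,0,0,0,0,80,0,0,0,0,0,0,85,0,0,0,0,0,0,85,0,0,0,0,0,0,85], force=20)

```text
t: 20.85
tcp_pos: [0.4647, -0.2791, 0.0707]
tool_rot: [-0.707, 0.707, -0.001, -0.0]
force: [0.1, -0.4, -0.4]
finger_gap: 1.0
```

```bash
python3 look.py 15; python3 -c "
from h import *
s=manip.snapshot('wrist');cv2.imwrite('pics/wrist15.png',s['color'][:,:,::-1])"
```

```text
170 [237.4 280.1] 258.74 42.6
174 [232.2 285.2] 258.71 53.1
178 [227.7 289.8] 258.76 62.1
182 [225.2 292.3] 258.76 67.1
186 [222.5 294.9] 258.72 72.4
190 [220.4 297. ] 258.68 76.6
194 [218.7 299. ] 258.82 80.3
198 [216.9 300.6] 258.74 83.7
202 [215.  302.5] 258.74 87.5
206 [213.4 304.4] 258.86 91.0
210 [211.4 306. ] 258.66 94.6
214 [209.8 307.8] 258.79 98.0
218 [208.1 309.3] 258.7 101.1
222 [206.3 311. ] 258.66 104.6
226 [204.5 313. ] 258.73 108.5
230 [202.8 314.5] 258.68 111.7
[ 0.46473961 -0.27910996  0.07072415] [ 5.56395228e-04 -1.22123599e-03 -9.99999100e-01] [ 0.21198259 -0.36889145 -0.15130394]
```

View pics/wrist15.png

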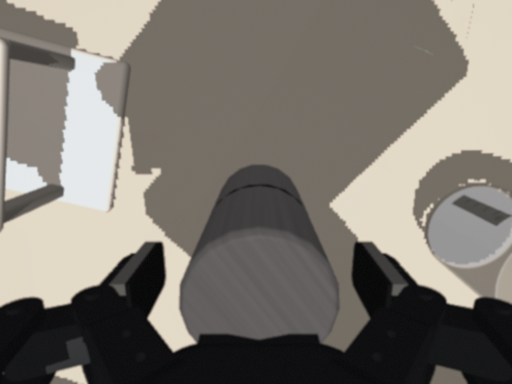

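View pics/w15.png

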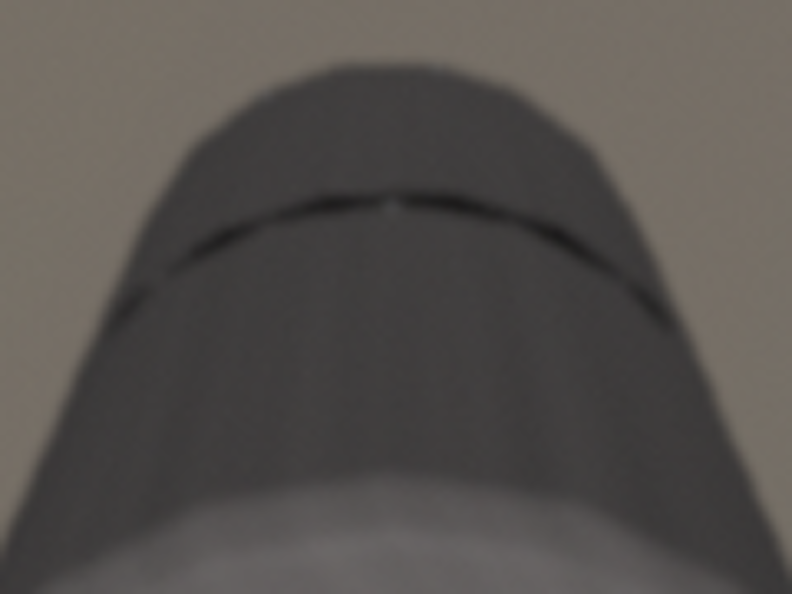

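Released. The midlines agree at 258.7 px across both cups and the widths are continuous. Retracting straight up for a free view.

Request:
drive_tool(motion=[0,0,-8,0,0,0,85,0,0,-22,0,0,0,85,0,0,-42,0,0,0,85,0,0,-65,0,0,0,85,0,0,-90,0,0,0,85,0,0,-115,0,0,0,85,0,0,-140,0,0,0,85,0,0,-150,0,0,0,85])

```text
t: 22.0
tcp_pos: [0.4653, -0.2795, 0.2232]
tool_rot: [0.707, -0.707, 0.003, 0.0]
force: [0.6, -0.3, 0.4]
finger_gap: 0.997
```

Run:
```python
from m import *
rel([.33,-.31,.28],toolR(0))
s=manip.snapshot("wrist");cv2.imwrite('pics/wrist16.png',s['color'][:,:,::-1])
s=manip.snapshot("scene");crop(s,(190,140,330,270),5,'pics/s16.png')
```

```text
shift mm [ 30.8 135.1 -57.2] | 149.9 turn deg [ 2.0e-02 -3.4e-01 -9.0e+01]
```

View pics/wrist16.png

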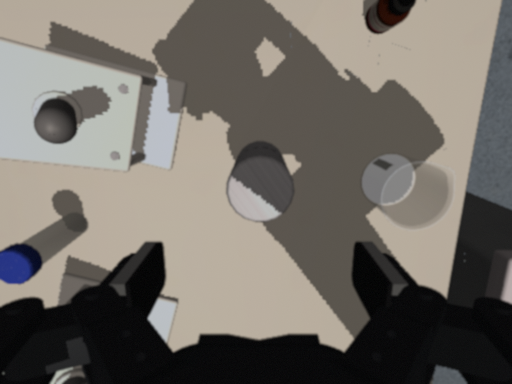

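View pics/s16.png

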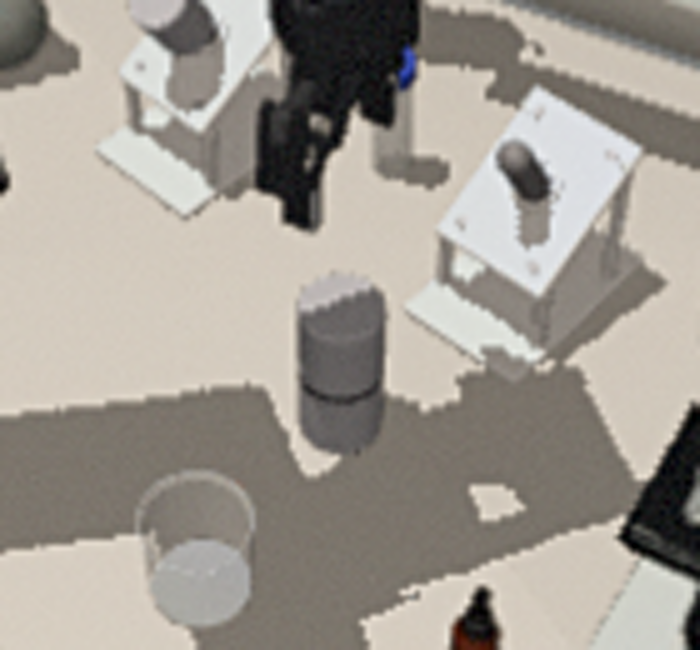

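The cup pair stands upright and closed, with a thin even black ring. One orthogonal check from yaw 0, at a distance, looking along x.

Request:
drive_tool(motion=[0,10,-25,0,0,-10,85,5,30,-57,0,0,-20,85,10,50,-57,0,0,-30,85,15,70,-57,0,0,-40,85,20,90,-57,0,0,-50,85,25,110,-57,0,0,-60,85,31,130,-57,0,0,-70,85,31,135,-57,0,0,-80,85])

```text
t: 23.1
tcp_pos: [0.3285, -0.3097, 0.2779]
tool_rot: [0.996, -0.085, 0.001, 0.0]
force: [0.0, 0.1, 0.4]
finger_gap: 0.992
```

Run:
```python
from m import *
rel([.33,-.28,.20],toolR(0,25)); rel([.34,-.28,.22],toolR(0,0))
```

```text
shift mm [ -3.7 -29.6  77.9] | 83.4 turn deg [ 2.18 24.87 -9.58]
shift mm [  6.2 -31.3  57.9] | 66.1 turn deg [ 0.06 -0.07 -9.75]
```

Request:
drive_tool(motion=[0,-10,20,0.7,8,-3,85,-2,-20,40,1.5,16,-6,85,-4,-30,58,2.2,25,-9.6,85,-4,-30,58,2.2,25,-9.6,85,-4,-30,58,2.2,25,-9.6,85])

```text
t: 23.72
tcp_pos: [0.3286, -0.2783, 0.2186]
tool_rot: [0.976, -0.002, 0.217, -0.002]
force: [0.5, -0.6, 0.2]
finger_gap: 0.994
```

Run:
```python
from m import *
s=manip.snapshot("wrist");cv2.imwrite('pics/wrist17.png',s['color'][:,:,::-1])
crop(s,(200,0,320,120),5,'pics/w17.png')
s=manip.snapshot("top");crop(s,(150,80,350,290),2.8,'pics/t17.png')
```

```text
(no output)
```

View pics/wrist17.png

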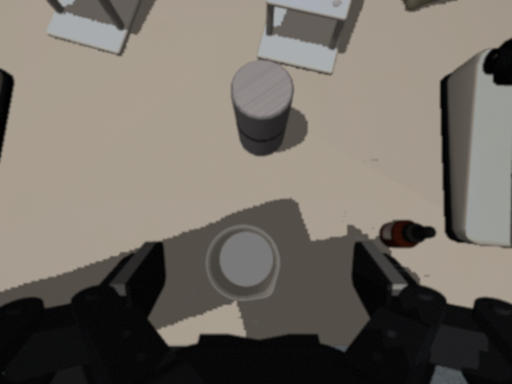

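View pics/w17.png

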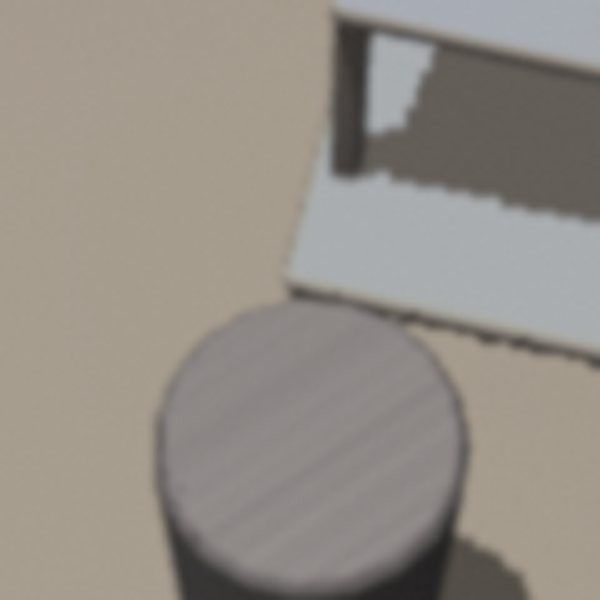

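View pics/t17.png

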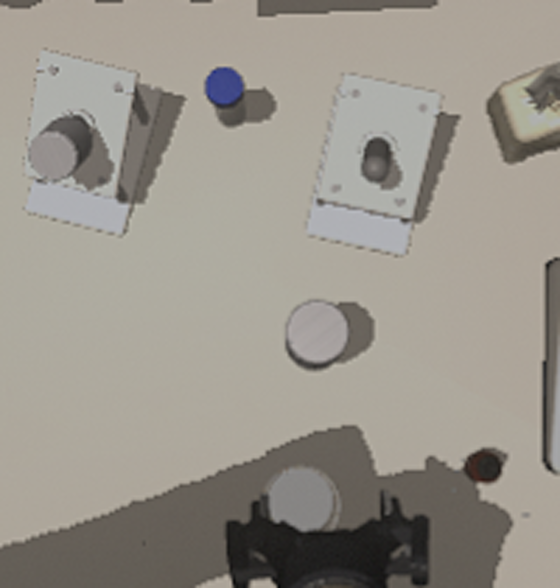

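Everything else is where it was. A closer crop around (262,120) px of the joint, with edges:

Run:
```python
from m import *
s=manip.snapshot("wrist"); crop(s,(215,80,315,165),6.5,'pics/w18.png')
g=cv2.resize(s["color"].astype(np.float32).mean(2),None,fx=1,fy=1)
for r in range(112,150,3):
    row=g[r-1:r+2].mean(0); out=[]
    for idx in (range(215,262),range(310,264,-1)):
        v=row[list(idx)]; th=(140+70)/2
        j=next((k for k in range(len(v)) if v[k]<th),None)
        if j is None: out.append(np.nan); continue
        out.append(idx[j]-(idx[1]-idx[0])*(th-v[j])/(v[j-1]-v[j]))
    print(r,np.round(out,1),round(np.mean(out),2),round(out[1]-out[0],1))
```

```text
112 [232.  295.5] 263.77 63.5
115 [232.6 299.7] 266.18 67.1
118 [233.3 302. ] 267.61 68.7
121 [233.8 303. ] 268.4 69.2
124 [234.1 304.7] 269.43 70.6
127 [234.7 304.8] 269.78 70.1
130 [235.4 304.8] 270.12 69.4
133 [236.1 304.7] 270.41 68.7
136 [236.7 303.8] 270.26 67.1
139 [237.3 301.9] 269.61 64.7
142 [238.  300.4] 269.19 62.3
145 [239.4 297.2] 268.31 57.9
148 [241.1 290.2] 265.67 49.1
```

View pics/w18.png

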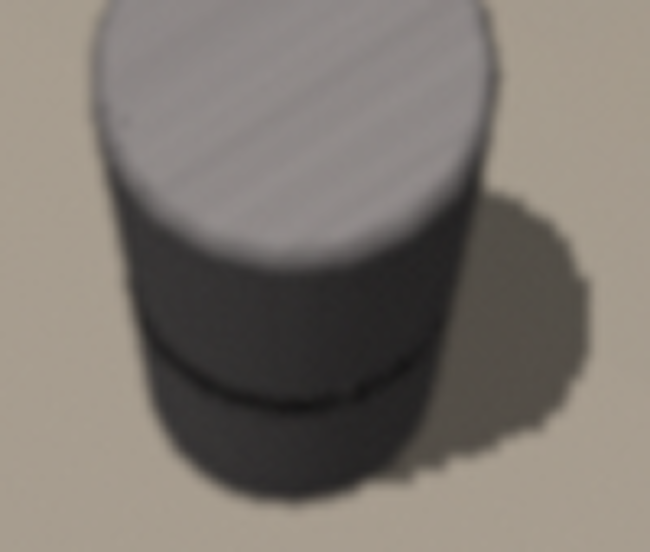

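The left edge runs straight through the joint with no step (about 0.21 px per row throughout), and the ring is even, so I'm handing in.

```bash
python3 -c "
from station import manip
print(manip.sense()['t'],manip.sense()['qd'].round(3)); print(manip.sign_off())"
```

```text
23.875 [ 0.008 -0.007 -0.007  0.005  0.001 -0.011]
the job is handed in; nothing more can be done
None
```

The wide cup is off the right-hand peg and standing mouth-down on the bench cup, rim on rim. I pressed it in, let go and backed the arm away before handing in at about 24 s of the 64 allowed.

**Concentricity:**
- **In x:** just after release, with the gripper open, the midlines of the two cups agreed within about 0.2 px (about 0.15 mm).
- **In y:** a last view from the robot side showed the left edge running straight through the joint with no step, and an even rubber ring. The right edge was lost in the shadow, so I judged that side by eye only.

**Pressing force:** I pressed in several stages, because the arm yielded and the first only reached about 7 N. The last stages held about 9 to 11 N for more than 0.5 s, after allowing for the cup's weight. The highest reading was about 11 N, far below 40. Before the final placing there was one light touch of about 3.5 N, after which I lifted and shifted the cup by 0.7 mm.

**Disagreements:** The wrist camera's reported position was off by about 1.6 mm, and the top camera's position for the bench cup differed from the wrist camera's by 1 to 2 mm. I aligned on edges seen in the same picture instead. The cup also sat about 2 mm off the tool axis and slightly tilted in the grip; it levelled when released.

**Other items:** In the last pictures the narrow cup was still on its peg. The bench cup, beaker, tube and dropper bottle looked to be where they started, though I judged that by eye.

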